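# Unlock the specimen drawer and put the finds away

## Robot

A 7-joint arm with a two-finger parallel gripper is mounted at the origin on the work surface. World frame = base frame: x ahead of the robot, y to its left, z up, the work surface at z = 0. Lengths are in m, angles in rad, forces in N, time in s.
With the tool pointing down it reaches from about 0.35 to 0.9 m from the base axis. Payload 7.2 kg.
Tool frame: the origin (TCP) lies between the finger pads; the fingertips stand finger_overhang ahead of it and the grasp point (between the pads) lies 3 mm ahead of it (finger_overhang is the distance from the TCP to the fingertips, in m); x points along the fingers, y is the direction in which the jaws open and shut, and the axes are right-handed (so a half turn about x gives the same grasp; the last joint's range is limited). The gripper opens to 88 mm and grips with 3 to 60 N. Pads are 20 mm wide; open, the fingers measure 115 mm over their backs; the gripper's body (75 mm by 178 mm) begins 61 mm behind the grasp point.
Start: joints at [-1.347, 0.411, -0.013, 1.596, 0.006, 1.134, -0.082], TCP at [0.18, 0.599, 0.245] pointing down, gripper open.
Joint ranges: [-2.95, 2.95], [-0.29, 1.99], [-1.47, 1.44], [0.14, 2.54], [-1.03, 4.17], [0.13, 1.85], [-2.86, 2.86]. Speed limits (rad/s): [2.39, 2.39, 3.01, 3.01, 3.14, 3.14, 3.14].

## Interface

Orientations are given as a 3x3 rotation matrix whose columns are the frame's x, y, z axes.
In Python, from rig import get_obs, grab_frame, camera_info, job_done, finger_overhang gives the robot as it stands.
- The arm moves only by the tool arm_command, never from a script. Its argument "targets" is a list of rows, each a list of 6 numbers: the shift along the tool's x, y, z in mm, then the turn, a rotation vector about the tool's x, y, z in degrees. A call has exactly 8 rows; each row is the pose to reach, as a shift and turn from the pose commanded when the call began, along the tool's axes at that moment; what a row does not reach only later rows make up. A row lasts 1/12 s, in which the tool goes at most 41.7 mm and 7.16 degrees, less where a joint would pass 70% of its speed; a pose out of reach is approached as far as the arm can. A call with a gripper value outside its range is refused whole. "hand" is the finger opening in mm, from 0 to 87.8, set as the call begins (left out, the last holds). The fingers move at their own pace and stop on an object; the grip force is fixed at half the most. Time passes only in rows, so rows that repeat a pose let the fingers close, or fill a call up. It gives the time, the measured TCP pose, the force and the opening at its end, in the units of the state.
- get_obs(): the state, without advancing time (a new reading comes with each control period).
- grab_frame(name): name is "scene" or "top"; returns the picture (384x512x3 uint8, red, green, blue); there is no depth.
- camera_info(name): a dict with "mtx" (3x3 intrinsics, pixels), "k1" (the pictures are not rectified: a ray, as slopes to the right and down, at radius r is drawn at 1 + k1 r^2 times it, then the intrinsics apply), "world_to_cam" (4x4, takes a point from world to camera coordinates). Camera axes: x right, y up, looking along -z (the intrinsics and any distortion apply to the point x, -y, -z); pixel columns grow to the right and rows downward; lengths in m; the calibration is good to about 2 mm. A picture is of the moment at which its call begins. camera_info takes no time and is no camera call.
- job_done(): hands the job in, once; it reports no verdict.
The state is a dict: "clock": time; "joints": joint angles; "joint_vel": joint speeds; "joint_torque": joint torques, N m; "ee_pos": TCP position; "tcp_rot": TCP orientation; "wrist_force": force on the tool from outside, world axes, zero at the start; "torque": the same for the moment, N m; "width": finger opening in m.
Only numpy, scipy, OpenCV 4.12 (cv2) and the standard library are available. Lean on these libraries where they do the work, as an engineer would, in place of code of your own. Each camera call takes 0.05 s, during which the arm holds its last target. There are 200 camera calls.

## Task

Put the finds away in the specimen cabinet: fit the big hex key fully home in the cabinet's lock (turn it until it drops in) and unlock the drawer with a quarter turn anticlockwise, then pull the drawer out to its stop. Put every big rock specimen on the table into the drawer and tip all the small stones out of the steel pot into it as well; leave the drawer fully open. Finish with the pot standing upright and empty on the table and the key hanging in its stand as it was, and leave the other things on the table where they are.

Things in the scene. Friction and masses are not known exactly. Their poses are not given: they have to be found in the camera images.
- key: large T-handled hex key. Origin at the centre of the shaft's lower end, z up the shaft towards the handle. Dark steel hexagonal shaft 20 mm across flats (23.1 mm across corners), 95 mm long from its end to the underside of the handle, with two of its flats facing the key's +x and -x; black handle on top: a bar 100 mm long (along x), 18 mm thick (y), 28 mm high (z 95 to 123). About 0.28 kg. At the start it hangs upright in its stand
- key_grip (a point): centre of the key's handle bar, 112 mm above the shaft's lower end
- stand: fixed wooden key stand, origin at the centre of its underside; two upright plates (each 14 mm thick, 60 mm long along y, inner faces 20 mm either side of the middle in x) with a gap 40 mm wide between them, open above and at both ends (+y, -y); 105 mm tall. The key's shaft hangs down in the gap with the handle bar lying across both plates along the stand's x, the shaft's end 10 mm above the table
- stand_top (a point): middle of the gap at the height of the plates' tops (105 mm)
- lock (a joint): angle of the lock barrel in the cabinet's top (rad). About 0 (-0.3 to 0.3) is locked; it grows when turned anticlockwise seen from above; stop at 1.57 = fully unlocked. While it is locked a bolt holds the drawer shut. Stiff: it stays where it is left, about 0.25 N m to turn. The hex socket turns with it; its flats' direction is not given and must be felt
- lock_mouth (a point): centre of the lock's top rim (round steel boss 51 mm across near the right front corner of the cabinet's top, rising 25 mm above it); x axis turns with the barrel. Below the rim a funnel (from about 35 mm wide to 24.4 mm, 6 mm deep), then a round bore 24.4 mm wide, 11 mm deep, then, hidden at 17 mm depth, a hexagonal socket 21.6 mm across flats, 16 mm deep. A misaligned key stands on the socket's edge; turned to within about 0.12 rad of a fit it drops 16 mm to the floor
- lock_floor (a point): centre of the socket's floor, 33 mm below the rim: the end of the key rests here when fully home
- drawer (a joint): how far the drawer is pulled out of the cabinet (m): 0 shut, stop at 0.14. It slides towards the cabinet's front, with 2 N of friction; stays where it is left
- drawer_handle (a point): middle of the drawer's handle, a level steel bar 11 mm thick, 120 mm long along the cabinet's y, its axis 48 mm in front of the drawer's face and 25 mm below the cabinet's top; moves with the drawer. The point's -x axis is the way the drawer pulls out
- drawer_floor (a point): point on the drawer's inner floor (top surface, 17 mm above the table), moves with the drawer; axes: -x the way it pulls out, y along its width, z up. From it the inside reaches 70 mm to -x (front panel, its top 84 mm above this floor), 95 mm to +x (rear wall; when open the last 25 mm of this lie under the cabinet's top), 135 mm to either side (walls 45 mm high). Pulled out to the stop, 140 mm of its depth are open from above, and this point is their middle
- cab: fixed grey metal specimen cabinet 220 deep (x) by 300 wide (y) by 110 mm tall with one full-width white-fronted drawer in its front (-x side); origin at the centre of its underside
- pot: straight round steel pot, 68 mm outside diameter, 85 mm tall, walls 4 mm, open above, slippery inside (friction about 0.3: the stones slide out when its wall slopes about 20 degrees below level, and land some 30 to 60 mm beyond the rim); origin at the centre of its underside, z towards the mouth. About 0.22 kg empty. At the start it stands on the table with the small stones in it
- spec0: big rock specimen 74 by 42 by 35 mm, dark; origin at the centre of its underside, long along its x, with flat upright flanks facing +y and -y (take it there); z up as it lies at the start (a knock may roll it onto a flank; sizes are x by y by z). About 0.2 kg. May be absent
- spec1: big rock specimen 70 by 38 by 32 mm, pale; origin at the centre of its underside, long along its x, with flat upright flanks facing +y and -y (take it there); z up as it lies at the start (a knock may roll it onto a flank; sizes are x by y by z). About 0.2 kg. May be absent
- spec2: big rock specimen 80 by 44 by 36 mm, reddish; origin at the centre of its underside, long along its x, with flat upright flanks facing +y and -y (take it there); z up as it lies at the start (a knock may roll it onto a flank; sizes are x by y by z). About 0.2 kg. May be absent
- stone0: small polished stone about 23 by 21 by 27 mm, 0.03 kg, slippery; starts inside the pot. Origin at the middle of its underside. May be absent
- stone1: small polished stone about 23 by 21 by 27 mm, 0.03 kg, slippery; starts inside the pot. Origin at the middle of its underside. May be absent
- stone2: small polished stone about 23 by 21 by 27 mm, 0.03 kg, slippery; starts inside the pot. Origin at the middle of its underside. May be absent
- stone3: small polished stone about 23 by 21 by 27 mm, 0.03 kg, slippery; starts inside the pot. Origin at the middle of its underside. May be absent
- hammer: geologist's hammer lying on the table, a bystander: leave it alone
- brush: brush lying on the table, a bystander: leave it alone
- loupe: dark steel hand loupe, 75 mm long and 30 mm tall, on the table, a bystander: leave it alone; origin under its ring
Mind the look-alikes: they are no part of the job. What is shaped like the spec1 but blue is not meant.

How it is judged:
On the way, in this order (a step that is already met when the one before it is completed fails the run):
1. the hex key is fully home in the lock's socket (its end within 5 mm of the socket's floor, upright) (horizontal distance between key and lock_floor below 0.005 m and z of key in the frame of lock_floor below 0.005 m and angle between key's own z axis and vertical below 0.15 rad), for 0.2 s.
2. the lock is turned to unlocked (beyond 1.3 rad) with the key in it (value of joint lock above 1.3 rad and horizontal distance between key and lock_floor below 0.006 m and z of key in the frame of lock_floor below 0.012 m), for 0.1 s.
3. the drawer is pulled out to its stop (beyond 0.13 m) (value of joint drawer above 0.13 m), for 0.2 s.
4. the pot is tipped over, mouth at least level, above the drawer (angle between pot's own z axis and vertical above 1.5 rad and horizontal distance between pot and drawer_floor below 0.25 m), for 0.1 s.
At the end, for the whole second after the job is handed in: Every specimen and stone present lies inside the drawer at rest; the drawer is out to its stop (beyond 0.13 m), the lock unlocked (beyond 1.3 rad); the pot stands upright (within 0.1 rad) on the table; the key hangs upright in its stand (within 25 mm of the middle, handle on the plates) (horizontal distance between key_grip and stand_top below 0.025 m and height (world z) of key between 0.004 and 0.018 m and angle between key's own z axis and vertical below 0.12 rad and value of joint lock above 1.3 rad and value of joint drawer above 0.13 m and angle between pot's own z axis and vertical below 0.1 rad and height (world z) of pot between -0.006 and 0.006 m and linear speed of pot below 0.03 m/s and x of spec0 in the frame of drawer_floor between -0.07 and 0.095 m and y of spec0 in the frame of drawer_floor between -0.135 and 0.135 m and z of spec0 in the frame of drawer_floor between -0.02 and 0.055 m and x of spec1 in the frame of drawer_floor between -0.07 and 0.095 m and y of spec1 in the frame of drawer_floor between -0.135 and 0.135 m and z of spec1 in the frame of drawer_floor between -0.02 and 0.055 m and x of spec2 in the frame of drawer_floor between -0.07 and 0.095 m and y of spec2 in the frame of drawer_floor between -0.135 and 0.135 m and z of spec2 in the frame of drawer_floor between -0.02 and 0.055 m and x of stone0 in the frame of drawer_floor between -0.07 and 0.095 m and y of stone0 in the frame of drawer_floor between -0.135 and 0.135 m and z of stone0 in the frame of drawer_floor between -0.02 and 0.06 m and x of stone1 in the frame of drawer_floor between -0.07 and 0.095 m and y of stone1 in the frame of drawer_floor between -0.135 and 0.135 m and z of stone1 in the frame of drawer_floor between -0.02 and 0.06 m and x of stone2 in the frame of drawer_floor between -0.07 and 0.095 m and y of stone2 in the frame of drawer_floor between -0.135 and 0.135 m and z of stone2 in the frame of drawer_floor between -0.02 and 0.06 m and x of stone3 in the frame of drawer_floor between -0.07 and 0.095 m and y of stone3 in the frame of drawer_floor between -0.135 and 0.135 m and z of stone3 in the frame of drawer_floor between -0.02 and 0.06 m and linear speed of each of spec0, spec1, spec2, stone0, stone1, stone2, stone3 below 0.05 m/s); the robot touches nothing.
It fails at once if a bystander (hammer, brush, loupe) is moved by more than 40 mm (distance of any of hammer, brush, loupe from where it was at the start of the episode above 0.04 m).
Of spec0, spec1, spec2 only 1 to 3 are there at a start; the rules pass over those that are not, and their reading is None.
Of stone0, stone1, stone2, stone3 only 2 to 4 are there at a start; the rules pass over those that are not, and their reading is None.
At some moment in a run one of spec0, spec1, spec2 may be knocked a few centimetres aside while the robot is not near it.
It also fails if it takes over 210 s, if anything falls off the work surface, if the arm or the gripper's body presses on something with over 40 N, if the wrist force passes 120 N, or if a joint passes its speed limit or range.

## Working session

There is one attempt and no reset: what is moved stays moved. The work goes in short steps, Python scripts to look and compute and a tool call to move; the robot and the scene stay as the last step left them, time stands still between calls to the robot, and variables do not carry over. Pictures are saved under pics/ and viewed, about 12 in all and at most 16, crops included, and the job is handed in when it is done.

Besides the shell and the picture viewer there is one more tool, called as name([rows], argument=value, ...), one row to a line, values as JSON. arm_command: Moves the arm, as the interface text tells. Its arguments: {"type":"object","properties":{"targets":{"type":"array","items":{"type":"array","items":{"type":"number"}}},"hand":{"type":"number"}},"required":["targets"]}

```bash
mkdir -p pics; ls
python3 - <<'E'
from rig import *
import cv2, numpy as np
o=get_obs(); print({k:np.round(v,3).tolist() for k,v in o.items()}); print(finger_overhang)
for n in("scene","top"):
    im=grab_frame(n); cv2.imwrite(f"pics/{n}0.png",cv2.resize(im[:,:,::-1],None,fx=1.55,fy=1.55,interpolation=cv2.INTER_CUBIC)); np.save(f"pics/{n}0.npy",im)
    print(n,camera_info(n))
E
```

```text
pics
{'clock': 0.0, 'joints': [-1.347, 0.412, -0.013, 1.597, 0.006, 1.134, -0.082], 'joint_vel': [0.0, 0.001, -0.0, -0.002, -0.001, 0.001, -0.0], 'joint_torque': [-0.001, -58.794, 0.641, -29.109, -0.054, 0.018, 0.0], 'ee_pos': [0.18, 0.598, 0.244], 'tcp_rot': [[-0.0, 0.288, 0.958], [-0.002, 0.958, -0.288], [-1.0, -0.002, 0.0]], 'wrist_force': [0.168, 0.086, -0.236], 'torque': [-0.03, -0.044, -0.041], 'width': 0.088}
0.022
scene {'mtx': array([[469.51702889,   0.        , 245.59811995],
       [  0.        , 469.51702889, 188.952774  ],
       [  0.        ,   0.        ,   1.        ]]), 'k1': -0.1407191770543058, 'world_to_cam': array([[-0.77460963,  0.63213013,  0.01978444,  0.41631231],
       [-0.36675788, -0.4744692 ,  0.80022974,  0.13615726],
       [ 0.51523644,  0.61260956,  0.59936712, -1.73082472],
       [ 0.        ,  0.        ,  0.        ,  1.        ]])}
top {'mtx': array([[368.94997582,   0.        , 249.6846853 ],
       [  0.        , 368.94997582, 188.67895021],
       [  0.        ,   0.        ,   1.        ]]), 'k1': 0.03268133416859571, 'world_to_cam': array([[ 0.00170817, -0.99996525,  0.0081602 ,  0.00961815],
       [ 0.99740864,  0.00229061,  0.07190797, -0.56786375],
       [-0.07192417,  0.00801622,  0.99737789, -1.062958  ],
       [ 0.        ,  0.        ,  0.        ,  1.        ]])}
```

View pics/top0.png

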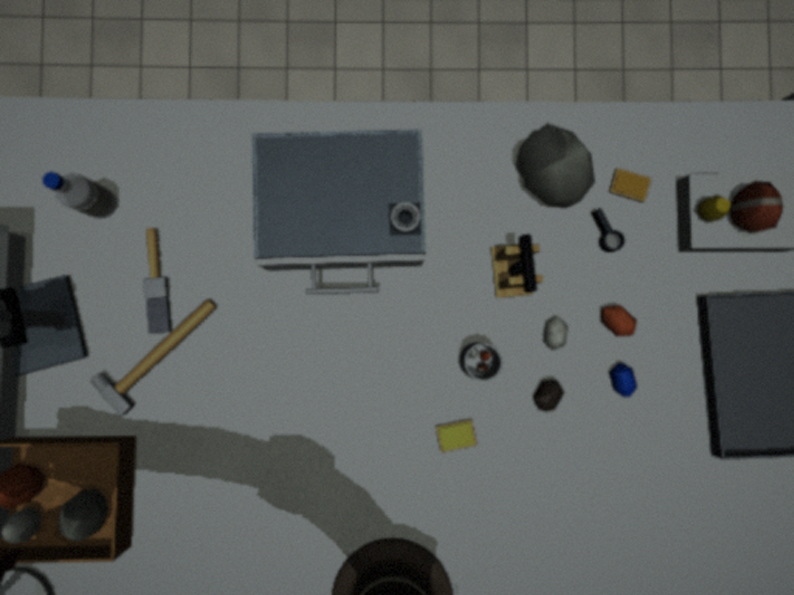

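View pics/scene0.png

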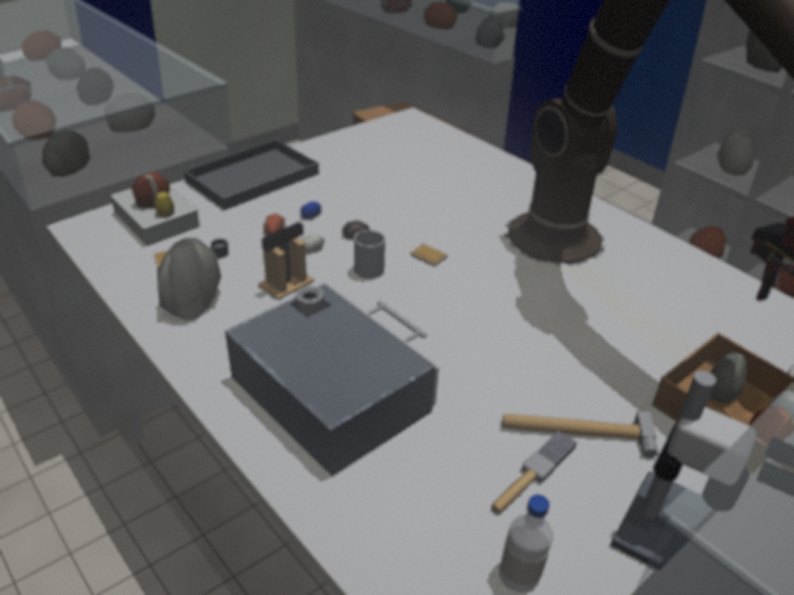

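The top view shows the cabinet, with the lock at (404,216), the stand and key at (517,265), and the pot at (480,358). There are three specimens: pale (555,332), dark (547,394) and reddish (618,320), all in 1.55x pixels. The blue look-alike is at (623,379). Next I enlarge these areas.

```bash
cat > h.py <<'E'
import numpy as np, cv2
from rig import *
from scipy.spatial.transform import Rotation as R
def proj(n,P):
    c=camera_info(n); P=np.atleast_2d(P); W=c["world_to_cam"]
    p=P@W[:3,:3].T+W[:3,3]; s=np.c_[p[:,0]/-p[:,2],-p[:,1]/-p[:,2]]
    r2=(s**2).sum(1,keepdims=True); s=s*(1+c["k1"]*r2); M=c["mtx"]
    return s@M[:2,:2].T+M[:2,2]
def unproj(n,uv,z):
    c=camera_info(n); uv=np.atleast_2d(uv).astype(float); M=c["mtx"]; W=c["world_to_cam"]
    d=(uv-M[:2,2])/M[0,0]; s=d.copy()
    for _ in range(20): s=d/(1+c["k1"]*(s**2).sum(1,keepdims=True))
    ray=np.c_[s[:,0],-s[:,1],-np.ones(len(s))]@W[:3,:3]; o=-W[:3,:3].T@W[:3,3]
    return o+ray*((z-o[2])/ray[:,2])[:,None]
def crop(im,u0,v0,u1,v1,f,name,step=10):
    c=cv2.resize(np.ascontiguousarray(im[v0:v1,u0:u1,::-1]),None,fx=f,fy=f,interpolation=cv2.INTER_CUBIC)
    c=cv2.convertScaleAbs(c,alpha=1.5)
    for u in range(u0,u1,step):
        cv2.line(c,(int((u-u0+.5)*f),0),(int((u-u0+.5)*f),5),(0,255,255),1); cv2.putText(c,str(u),(int((u-u0+.5)*f),14),0,.35,(0,0,255),1)
    for v in range(v0,v1,step):
        cv2.line(c,(0,int((v-v0+.5)*f)),(5,int((v-v0+.5)*f)),(0,255,255),1); cv2.putText(c,str(v),(6,int((v-v0+.5)*f)+4),0,.35,(0,0,255),1)
    cv2.imwrite("pics/"+name,c)
def draw(im,n,P,name_color=(255,0,0)): pass
def state():
    o=get_obs(); print("t",round(float(o["clock"]),2),"p",np.round(np.array(o["ee_pos"])*1000,1),"w",round(float(o["width"])*1000,1),"F",np.round(o["wrist_force"],1),"T",np.round(o["torque"],2),"j",np.round(o["joints"],2)); return o
def plan(p,Rt):
    "shift mm and rotvec deg in tool axes from the present pose"
    o=get_obs(); T=np.array(o["tcp_rot"]); d=T.T@(np.array(p)-np.array(o["ee_pos"]))*1000
    r=R.from_matrix(T.T@np.array(Rt)).as_rotvec(degrees=True); print("shift",np.round(d,1),"turn",np.round(r,1)); return d,r
def down(yaw):
    "tool down with jaw axis (tool y) at angle yaw from world x"
    x=np.array([0,0,-1.]); y=np.array([np.cos(yaw),np.sin(yaw),0]); return np.c_[x,y,np.cross(x,y)]
E
python3 - <<'E'
from h import *
t=np.load("pics/top0.npy")
crop(t,290,140,415,262,6,"c1.png"); crop(t,160,78,285,195,6,"c2.png")
E
```

```text
(no output)
```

View pics/c1.png

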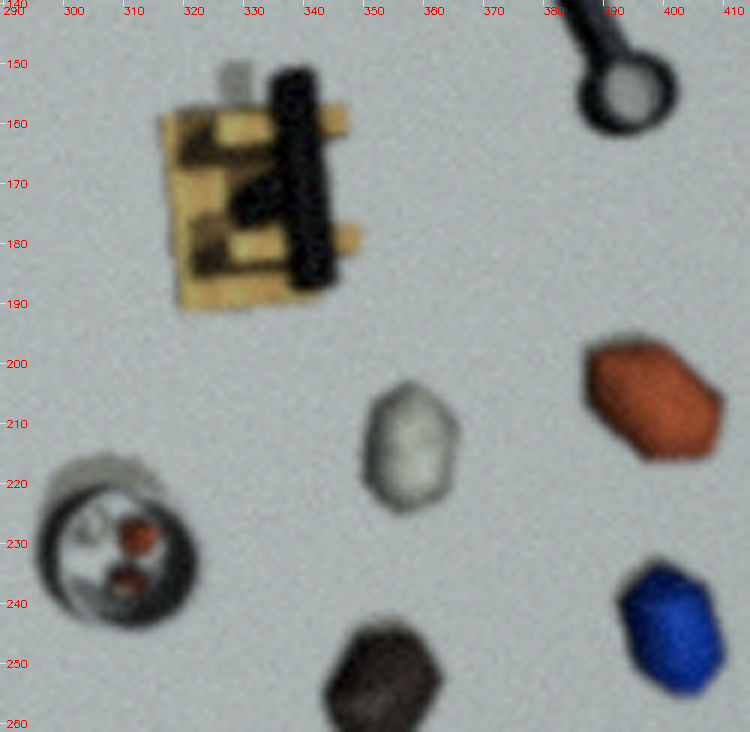

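View pics/c2.png

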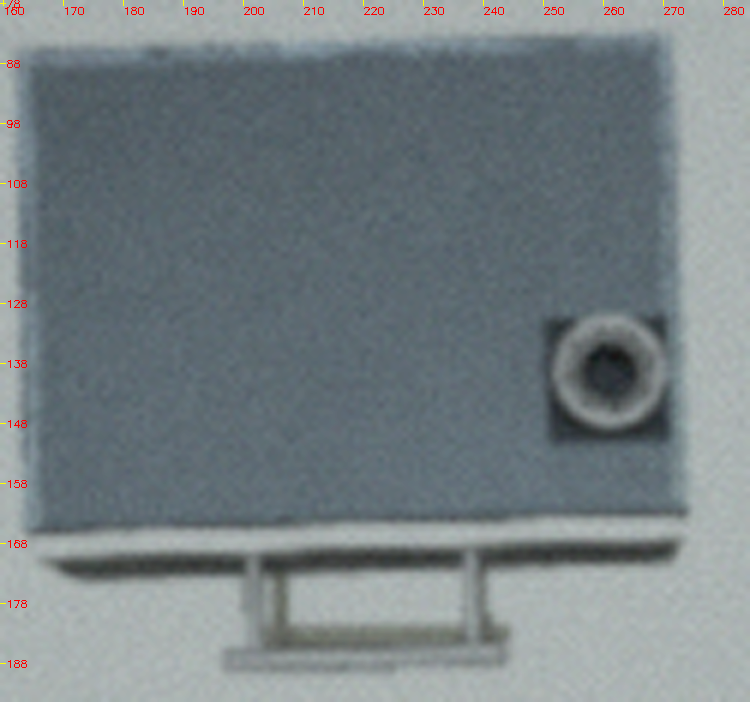

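The crop c1 shows the key bar from about (337,152) to (344,188) and the pot rim centred near (309.8,231.5) with at least three stones in it. The crop c2 shows the lock ring centred at (261,139) and the drawer handle bar from (196.5,187) to (244,186). Next I turn these into positions and fit the outlines.

```bash
cat >> h.py <<'E'
def box(x,y,yaw,lx,ly,z0,z1):
    c,s=np.cos(yaw),np.sin(yaw); return np.array([[x+c*a-s*b,y+s*a+c*b,z] for a in(-lx/2,lx/2) for b in(-ly/2,ly/2) for z in(z0,z1)])
def hullmask(n,P,f=4,off=(0,0),sz=(384,512)):
    q=((proj(n,P)+.5)*f*16).astype(np.int32); m=np.zeros((sz[0]*f,sz[1]*f),np.uint8); cv2.fillConvexPoly(m,cv2.convexHull(q),1,shift=4); return m
def fit(mask,model,p0,n="top",f=4):
    from scipy.optimize import minimize
    M=cv2.resize(mask.astype(np.float32),None,fx=f,fy=f,interpolation=cv2.INTER_LINEAR)
    def cost(q):
        m=hullmask(n,model(*q),f); return float(np.abs(M-m).sum()/m.sum())
    best=None
    r=minimize(cost,p0,method="Nelder-Mead",options=dict(initial_simplex=np.array([p0]+[np.array(p0)+d for d in np.diag([.006,.006,.12][:len(p0)])]),xatol=1e-4,fatol=1e-4)); return r.x,r.fun
def specmask(im,kind):
    h=cv2.cvtColor(im,cv2.COLOR_RGB2HSV).astype(int); H,S,V=h[...,0],h[...,1],h[...,2]
    return dict(red=((H<14)|(H>170))&(S>110)&(V>50), dark=(V<70))[kind]
E
python3 - <<'E'
from h import *
t=np.load("pics/top0.npy")
print("lock",unproj("top",[261,139.2],.135))
print("pot",unproj("top",[309.8,231.5],.085))
c=lambda X,Y,u0,v0:(u0+X/6-.5,v0+Y/6-.5)
print("handle",unproj("top",[c(222,660,160,78),c(506,655,160,78)],.085))
print("cab top corners",unproj("top",[c(35,530,160,78),c(686,515,160,78),c(665,40,160,78),c(25,60,160,78)],.11))
print("keybar",unproj("top",[c(293,70,290,140),c(316,288,290,140)],.133), "stand base",unproj("top",[c(162,117,290,140),c(182,310,290,140)],.0))
h=cv2.cvtColor(t,cv2.COLOR_RGB2HSV).astype(int)
def comp(m,u0,v0,u1,v1):
    k=np.zeros(m.shape,bool); k[v0:v1,u0:u1]=m[v0:v1,u0:u1]
    n,l,s,_=cv2.connectedComponentsWithStats(k.astype(np.uint8)); i=1+np.argmax(s[1:,4]); return l==i
g=t.astype(int); bg=np.median(t[200:260,420:440].reshape(-1,3),0) if 0 else np.median(t[262:290,330:400].reshape(-1,3),0); print("bg",bg, "pale",t[213,357],"dark",t[254,353],"key",t[168,340],"red",t[205,398])
d=np.abs(g-bg).sum(2)
for nm,(u0,v0,u1,v1),dim,z,th in (("spec1",(346,199,370,230),(.070,.038,.032),.016,None),("spec0",(338,238,370,272),(.074,.042,.035),.0175,None),("spec2",(382,191,415,222),(.08,.044,.036),.018,None)):
    m=comp(d>35,u0,v0,u1,v1); pts=np.argwhere(m)[:,::-1].astype(float); ctr=pts.mean(0)
    W=unproj("top",pts,z)[:,:2]; mu=W.mean(0); w,v=np.linalg.eigh(np.cov((W-mu).T)); yaw=np.arctan2(v[1,1],v[0,1])
    rect=cv2.minAreaRect((W*1000).astype(np.float32))
    print(nm,"n",m.sum(),"c",mu.round(3),"yaw",np.degrees(yaw).round(1),"ext",(4*np.sqrt(w)).round(3),"rect",np.round(rect[0],0),np.round(rect[1],0),round(rect[2],1))
m=comp(g.sum(2)<110,325,148,352,192)
mod=lambda x,y,a:box(x,y,a,.1,.018,.105,.133)
p=unproj("top",[c(304,178,290,140)],.133)[0]
print("keyfit",fit(m,mod,[p[0],p[1],0.1]))
E
```

```text
lock [[ 0.6910864  -0.01808107  0.135     ]]
pot [[ 0.44601637 -0.1535255   0.085     ]]
handle [[0.56610648 0.15787796 0.085     ]
 [0.5687194  0.02744272 0.085     ]]
cab top corners [[ 0.62258729  0.23890845  0.11      ]
 [ 0.63031906 -0.05377792  0.11      ]
 [ 0.84890173 -0.04466873  0.11      ]
 [ 0.83779535  0.24679929  0.11      ]]
keybar [[ 0.65989535 -0.22301786  0.133     ]
 [ 0.56339238 -0.23166042  0.133     ]] stand base [[ 0.65933764 -0.19036642  0.        ]
 [ 0.56233553 -0.19927496  0.        ]]
bg [112. 117. 116.] pale [108 112 105] dark [35 31 27] key [12 13 13] red [101  51  33]
spec1 n 276 c [ 0.494 -0.305] yaw 172.0 ext [0.054 0.071] rect [ 494. -306.] [49. 66.] 80.6
spec0 n 396 c [ 0.379 -0.29 ] yaw 157.1 ext [0.059 0.072] rect [ 378. -290.] [55. 70.] 62.4
spec2 n 439 c [ 0.518 -0.424] yaw 53.2 ext [0.058 0.083] rect [ 518. -423.] [81. 54.] 44.2
keyfit (array([ 0.61187637, -0.22699866,  0.10833509]), np.float64(0.46302179767715873))
```

Run:
```python
from h import *
t=np.load("pics/top0.npy"); s=np.load("pics/scene0.npy")
c=lambda X,Y,u0,v0:(u0+X/6-.5,v0+Y/6-.5)
r=unproj("top",[c(326.5,175.5,290,140)],.133)[0]; print("right edge mid",r)
bg=np.array([112,117,116]); d=np.abs(t.astype(int)-bg).sum(2)
def rock(lx,ly,h):
    def f(x,y,a):
        P=[]
        for k,z in((1,.3*h),(1,.7*h),(.8,0),(.8,h)):
            for X,Y in((.5,.27),(.25,.5)):
                for i in(-1,1):
                    for j in(-1,1):
                        P.append([i*X*lx*k,j*Y*ly*k,z])
        P=np.array(P); C,S=np.cos(a),np.sin(a); return np.c_[x+C*P[:,0]-S*P[:,1],y+S*P[:,0]+C*P[:,1],P[:,2]]
    return f
res={}
for nm,(u0,v0,u1,v1),dim,p0 in (("spec1",(346,199,370,230),(.070,.038,.032),(.494,-.305,-.14)),("spec0",(338,238,370,272),(.074,.042,.035),(.379,-.29,-.4)),("spec2",(382,191,415,222),(.08,.044,.036),(.518,-.424,.93))):
    k=np.zeros(d.shape,np.uint8); k[v0:v1,u0:u1]=d[v0:v1,u0:u1]>45
    n,l,st,_=cv2.connectedComponentsWithStats(k); m=l==1+np.argmax(st[1:,4])
    b=min((fit(m,rock(*dim),[p0[0],p0[1],p0[2]+e]) for e in(-.3,0,.3)),key=lambda q:q[1]); print(nm,b[0].round(3),np.degrees(b[0][2]).round(0),round(b[1],3)); res[nm]=(rock(*dim),b[0])
A=np.linspace(0,2*np.pi,40); circ=lambda x,y,z,r:np.c_[x+r*np.cos(A),y+r*np.sin(A),0*A+z]
def over(im,n,f,o,name,boxcrop):
    u0,v0,u1,v1=boxcrop
    g=cv2.convertScaleAbs(cv2.resize(np.ascontiguousarray(im[v0:v1,u0:u1,::-1]),None,fx=f,fy=f,interpolation=cv2.INTER_CUBIC),alpha=1.5)
    def pl(P,col,hull=True):
        q=(proj(n,P)+.5-[u0,v0])*f; q=q.astype(np.float32)
        if hull:q=cv2.convexHull(q)[:,0]
        cv2.polylines(g,[q.astype(np.int32)],True,col,1)
    for fn,q in res.values(): pl(fn(*q),(0,255,0))
    pl(box(.6118,-.2265,np.radians(5.2),.1,.018,.105,.133),(0,255,255))
    for z,rr in((.085,.034),(0,.034)): pl(circ(.446,-.1535,z,rr),(255,0,255))
    pl(circ(.691,-.018,.135,.0255),(0,255,0)); pl(circ(.691,-.018,.135,.0175),(0,255,0))
    pl(np.array([[.5665,.153,.085],[.5690,.033,.085]]),(0,0,255),False)
    cv2.imwrite("pics/"+name,g)
    return g
a=over(t,"top",4,0,"o1.png",(190,120,384,270)); 
b=over(s,"scene",4,0,"o2.png",(135,110,300,245))
```

```text
right edge mid [ 0.61305012 -0.23705867  0.133     ]
spec1 [ 0.495 -0.305 -0.021] -1.0 0.372
spec0 [ 0.379 -0.289 -0.334] -19.0 0.185
spec2 [ 0.519 -0.423  0.852] 49.0 0.15
```

View pics/o1.png

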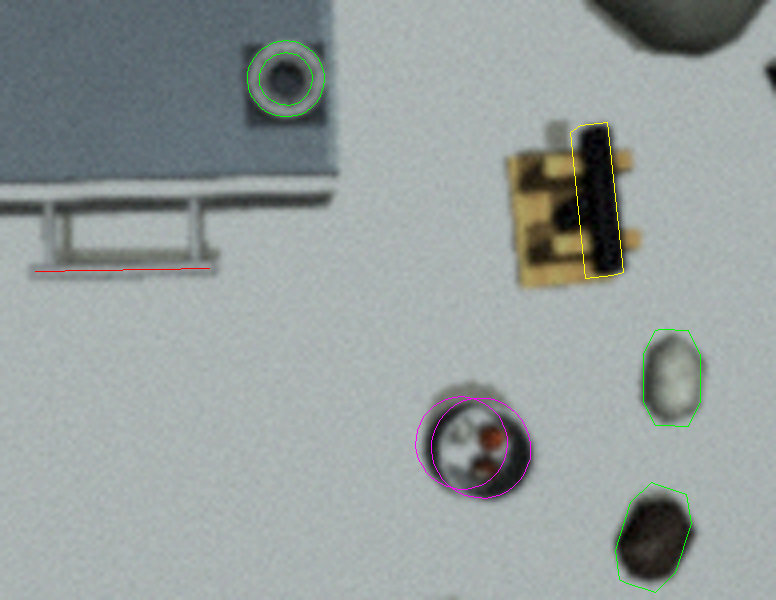

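View pics/o2.png

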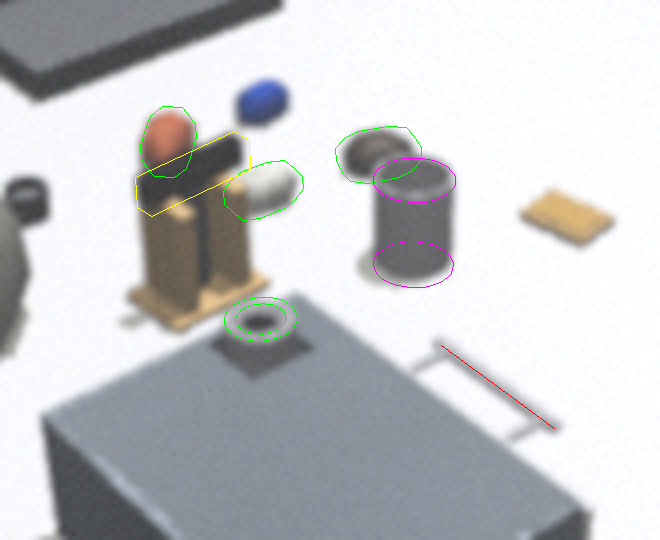

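The overlays agree in both views to within about 3 mm. Now I move to the key.

arm_command([
  [0,-222,217,52,0,0],
  [0,-222,217,52,0,0],
  [0,-222,217,52,0,0],
  [0,-222,217,52,0,0],
  [0,-222,217,52,0,0],
  [0,-222,217,52,0,0],
  [0,-222,217,52,0,0],
  [0,-222,217,52,0,0],
], hand=87)

```text
clock: 0.77
ee_pos: [0.3258, 0.3185, 0.2446]
tcp_rot: [[0.0, 0.936, 0.352], [-0.001, 0.352, -0.936], [-1.0, -0.0, 0.001]]
wrist_force: [0.5, -0.9, -0.5]
width: 0.0869
```

```bash
cat >> h.py <<'E'
KEY=(.6118,-.2265); KY=np.radians(5.2)
def half(p,Rt,k=1):
    "first 1/k of the way"
    o=get_obs(); T=np.array(o["tcp_rot"]); d=T.T@(np.array(p)-np.array(o["ee_pos"]))*1000/k
    r=R.from_matrix(T.T@np.array(Rt)).as_rotvec(degrees=True)/k; print("1/%d shift"%k,np.round(d,1),"turn",np.round(r,1),"n",np.linalg.norm(d).round())
E
python3 - <<'E'
from h import *
o=state(); half([*KEY,.25],down(KY-np.pi/2),2)
E
```

```text
t 0.77 p [325.8 318.5 244.6] w 86.9 F [ 0.5 -0.9 -0.5] T [-0.08 -0.04  0.01] j [-1.12  0.11  0.26  2.   -0.03  1.03 -0.48]
1/2 shift [ -2.3  38.  305.4] turn [52.7  0.  -0. ] n 308.0
```

arm_command([
  [-2,38,305,53,0,0],
  [-2,38,305,53,0,0],
  [-2,38,305,53,0,0],
  [-2,38,305,53,0,0],
  [-2,38,305,53,0,0],
  [-2,38,305,53,0,0],
  [-2,38,305,53,0,0],
  [-2,38,305,53,0,0],
])

```text
clock: 1.43
ee_pos: [0.4717, 0.048, 0.2471]
tcp_rot: [[0.002, 0.845, -0.535], [-0.001, -0.535, -0.845], [-1.0, 0.002, 0.0]]
wrist_force: [-1.0, 0.5, 0.9]
width: 0.0873
```

Run:
```python
from h import *
o=state(); half([*KEY,.25],down(KY-np.pi/2),1)
```

```text
t 1.43 p [471.7  48.  247.1] w 87.3 F [-1.   0.5  0.9] T [-0.05  0.14 -0.01] j [-0.74  0.15  0.61  1.98 -0.1   1.04 -0.65]
1/1 shift [ -2.3 265.3 156.8] turn [52.4 -0.  -0.1] n 308.0
```

arm_command([
  [-2,265,157,52.4,0,0],
  [-2,265,157,52.4,0,0],
  [-2,265,157,52.4,0,0],
  [-2,265,157,52.4,0,0],
  [-2,265,157,52.4,0,0],
  [-2,265,157,52.4,0,0],
  [-2,265,157,52.4,0,0],
  [-2,265,157,52.4,0,0],
])

```text
clock: 2.1
ee_pos: [0.6138, -0.2243, 0.2478]
tcp_rot: [[-0.001, 0.094, -0.996], [-0.003, -0.996, -0.094], [-1.0, 0.003, 0.001]]
wrist_force: [-1.0, 0.4, -0.1]
width: 0.0873
```

Run:
```python
from h import *
o=state(); half([*KEY,.125],down(KY-np.pi/2),1)
im=grab_frame("top"); np.save("pics/top1.npy",im); s=grab_frame("scene")
crop(s,135,60,300,195,4,"s1.png")
```

```text
t 2.1 p [ 613.8 -224.3  247.8] w 87.3 F [-1.   0.4 -0.1] T [ 0.01  0.2  -0.01] j [-0.26  0.56  0.83  1.56 -0.43  1.21 -0.84]
1/1 shift [122.8   1.7   2. ] turn [ 0.2  0.1 -0.2] n 123.0
```

View pics/s1.png

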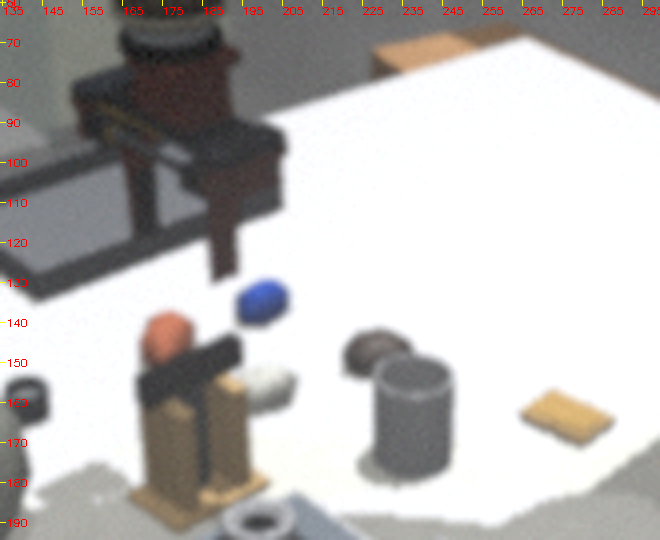

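The view shows the fingers straddling the bar line above the stand, with the jaw perpendicular to the bar. I descend and close.

arm_command([
  [20,2,2,0,0,0],
  [40,2,2,0,0,0],
  [60,2,2,0,0,0],
  [80,2,2,0,0,0],
  [100,2,2,0,0,0],
  [115,2,2,0,0,0],
  [123,2,2,0,0,0],
  [123,2,2,0,0,0],
])

```text
clock: 2.87
ee_pos: [0.6101, -0.2197, 0.1236]
tcp_rot: [[-0.003, 0.105, -0.994], [0.002, -0.994, -0.105], [-1.0, -0.002, 0.003]]
wrist_force: [-0.5, 0.2, 0.3]
width: 0.087
```

arm_command([
  [0,0,0,0,0,0],
  [0,0,0,0,0,0],
  [0,0,0,0,0,0],
  [0,0,0,0,0,0],
  [0,0,0,0,0,0],
  [0,0,0,0,0,0],
  [0,0,0,0,0,0],
  [0,0,0,0,0,0],
], hand=5)

```text
clock: 3.53
ee_pos: [0.611, -0.2222, 0.1258]
tcp_rot: [[0.0, 0.102, -0.995], [-0.0, -0.995, -0.102], [-1.0, 0.0, -0.0]]
wrist_force: [0.4, -1.5, -0.2]
width: 0.0372
```

Run:
```python
from h import *
o=state()
s=grab_frame("scene")
crop(s,135,60,300,195,4,"s2.png")
```

```text
t 3.53 p [ 611.  -222.2  125.8] w 37.2 F [ 0.4 -1.5 -0.2] T [-0.3   0.11  0.02] j [-0.22  0.67  0.74  1.68 -0.53  1.   -0.75]
```

View pics/s2.png

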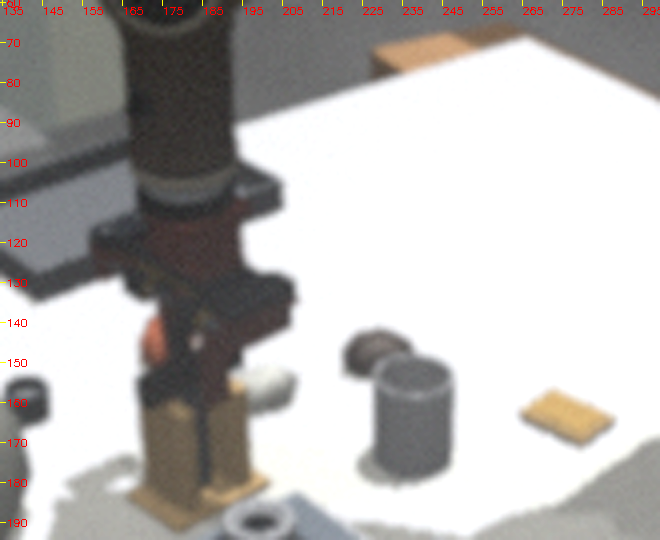

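arm_command([
  [0,0,0,0,0,0],
  [0,0,0,0,0,0],
  [0,0,0,0,0,0],
  [0,0,0,0,0,0],
  [0,0,0,0,0,0],
  [0,0,0,0,0,0],
  [0,0,0,0,0,0],
  [0,0,0,0,0,0],
])

```text
clock: 4.25
ee_pos: [0.611, -0.2221, 0.1257]
tcp_rot: [[0.0, 0.102, -0.995], [-0.0, -0.995, -0.102], [-1.0, 0.0, -0.0]]
wrist_force: [-0.6, -3.3, 1.7]
width: 0.0199
```

Run:
```python
from h import *
o=state(); print(np.round(o["tcp_rot"],3).tolist())
```

```text
t 4.25 p [ 611.  -222.1  125.7] w 19.9 F [-0.6 -3.3  1.7] T [-0.66  0.18  0.03] j [-0.22  0.67  0.74  1.68 -0.53  1.   -0.75]
[[0.0, 0.102, -0.995], [-0.0, -0.995, -0.102], [-1.0, 0.0, -0.0]]
```

arm_command([
  [0,0,0,0,0,0],
  [0,0,0,0,0,0],
  [0,0,0,0,0,0],
  [0,0,0,0,0,0],
  [0,0,0,0,0,0],
  [0,0,0,0,0,0],
  [0,0,0,0,0,0],
  [0,0,0,0,0,0],
])

```text
clock: 4.92
ee_pos: [0.611, -0.2221, 0.1257]
tcp_rot: [[0.0, 0.102, -0.995], [-0.0, -0.995, -0.102], [-1.0, 0.0, -0.0]]
wrist_force: [-0.7, -2.7, 2.5]
width: 0.0202
```

arm_command([
  [-5,0,0,0,0,0],
  [-10,0,0,0,0,0],
  [-20,0,0,0,0,0],
  [-30,0,0,0,0,0],
  [-40,0,0,0,0,0],
  [-50,0,0,0,0,0],
  [-60,0,0,0,0,0],
  [-60,0,0,0,0,0],
])

```text
clock: 5.58
ee_pos: [0.6119, -0.2226, 0.1884]
tcp_rot: [[0.003, 0.102, -0.995], [-0.001, -0.995, -0.102], [-1.0, 0.001, -0.003]]
wrist_force: [0.1, 0.3, -1.7]
width: 0.02
```

arm_command([
  [-15,0,0,0,0,0],
  [-30,0,0,0,0,0],
  [-45,0,0,0,0,0],
  [-60,0,0,0,0,0],
  [-75,0,0,0,0,0],
  [-85,0,0,0,0,0],
  [-90,0,0,0,0,0],
  [-90,0,0,0,0,0],
])

```text
clock: 6.25
ee_pos: [0.6113, -0.2221, 0.2765]
tcp_rot: [[0.001, 0.103, -0.995], [-0.0, -0.995, -0.103], [-1.0, 0.0, -0.001]]
wrist_force: [0.2, -0.0, -2.3]
width: 0.0199
```

```bash
cat >> h.py <<'E'
LOCK=(.691,-.018)
E
python3 - <<'E'
from h import *
o=state(); print(np.round(o["tcp_rot"],3).tolist())
half([*LOCK,.275],down(KY-np.pi/2),1)
s=grab_frame("scene"); t=grab_frame("top"); np.save("pics/top3.npy",t)
a=cv2.resize(s[20:170,120:250,::-1],None,fx=3.5,fy=3.5,interpolation=cv2.INTER_CUBIC)
b=cv2.resize(t[110:210,260:350,::-1],None,fx=3.5,fy=3.5,interpolation=cv2.INTER_CUBIC)
c=np.zeros((max(a.shape[0],b.shape[0]),a.shape[1]+b.shape[1],3),np.uint8); c[:a.shape[0],:a.shape[1]]=a; c[:b.shape[0],a.shape[1]:]=b
cv2.imwrite("pics/l.png",cv2.convertScaleAbs(c,alpha=1.7))
E
```

```text
t 6.25 p [ 611.3 -222.1  276.5] w 19.9 F [ 0.2 -0.  -2.3] T [0.   0.12 0.03] j [-0.27  0.53  0.84  1.53 -0.41  1.26 -0.84]
[[0.001, 0.103, -0.995], [-0.0, -0.995, -0.103], [-1.0, 0.0, -0.001]]
1/1 shift [   1.6 -194.9 -100.2] turn [ 0.7 -0.1 -0. ] n 219.0
```

View pics/l.png

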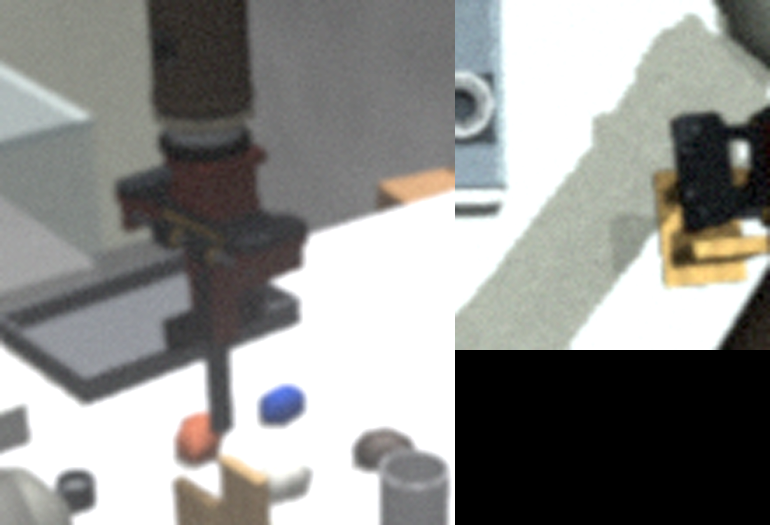

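The key hangs from the gripper, and its shaft tip is at about (183,142) in the scene frame. I check the tip offset numerically.

Run:
```python
from h import *
tip=np.array([182.9,142.4]); print(unproj("scene",tip,.162), proj("scene",[[.6113,-.2221,.1615],[.6113,-.2221,.2565]]))
s=grab_frame("scene"); print(get_obs()["clock"])
v=s.astype(int).sum(2)
for r in range(118,146,2):
    row=v[r,165:205]; d=np.where(row<row.max()*0.5)[0]; print(r, (165+d.min(),165+d.max()) if len(d) else None, row[10:28].tolist())
```

```text
[[ 0.61408237 -0.21899765  0.162     ]] [[183.11680854 141.84455017]
 [181.3493666  114.66973755]]
6.4
118 (np.int64(166), np.int64(187)) [106, 109, 122, 129, 120, 120, 129, 132, 126, 139, 152, 179, 219, 270, 322, 382, 429, 457]
120 (np.int64(165), np.int64(185)) [131, 143, 144, 130, 135, 135, 119, 117, 136, 149, 247, 371, 451, 481, 496, 509, 507, 512]
122 (np.int64(165), np.int64(184)) [190, 204, 225, 210, 161, 136, 120, 126, 134, 158, 265, 407, 487, 513, 510, 512, 511, 514]
124 (np.int64(165), np.int64(184)) [422, 455, 441, 367, 242, 153, 136, 137, 122, 149, 258, 398, 487, 512, 510, 513, 513, 514]
126 (np.int64(165), np.int64(185)) [514, 509, 481, 406, 279, 175, 137, 139, 133, 145, 253, 394, 483, 509, 510, 510, 509, 509]
128 (np.int64(180), np.int64(185)) [510, 510, 486, 412, 293, 170, 135, 126, 141, 143, 229, 363, 460, 503, 508, 510, 512, 508]
130 (np.int64(180), np.int64(185)) [508, 507, 494, 436, 315, 194, 138, 128, 140, 140, 208, 339, 448, 495, 507, 508, 510, 513]
132 (np.int64(180), np.int64(204)) [512, 515, 499, 454, 346, 209, 153, 132, 145, 135, 185, 317, 430, 497, 512, 511, 511, 511]
134 (np.int64(180), np.int64(204)) [511, 511, 508, 476, 376, 232, 136, 136, 140, 140, 189, 300, 438, 498, 503, 513, 512, 493]
136 (np.int64(180), np.int64(204)) [500, 493, 491, 459, 366, 237, 156, 142, 133, 150, 166, 284, 429, 497, 518, 514, 510, 484]
138 (np.int64(180), np.int64(204)) [381, 363, 354, 333, 293, 205, 151, 138, 134, 141, 163, 278, 414, 498, 514, 512, 517, 483]
140 (np.int64(179), np.int64(201)) [287, 304, 301, 297, 252, 186, 147, 141, 138, 140, 164, 265, 412, 496, 508, 516, 509, 489]
142 (np.int64(179), np.int64(185)) [305, 301, 293, 277, 237, 187, 158, 142, 144, 149, 194, 298, 428, 498, 512, 516, 511, 510]
144 (np.int64(172), np.int64(183)) [294, 292, 283, 265, 240, 212, 185, 193, 251, 336, 400, 459, 491, 510, 508, 511, 514, 513]
```

arm_command([
  [0,-30,-15,0,0,0],
  [0,-60,-30,0,0,0],
  [0,-90,-45,0,0,0],
  [0,-120,-60,0,0,0],
  [0,-150,-75,0,0,0],
  [0,-180,-90,0,0,0],
  [1,-195,-100,0.7,0,0],
  [1,-195,-100,0.7,0,0],
])

```text
clock: 7.07
ee_pos: [0.6918, -0.0106, 0.2722]
tcp_rot: [[-0.002, 0.098, -0.995], [0.002, -0.995, -0.098], [-1.0, -0.003, 0.002]]
wrist_force: [0.8, 1.5, -2.4]
width: 0.0198
```

Run:
```python
from h import *
o=state()
half([*LOCK,.275],down(KY-np.pi/2),1)
s=grab_frame("scene"); t=grab_frame("top")
a=cv2.resize(s[90:200,150:260,::-1],None,fx=5,fy=5,interpolation=cv2.INTER_CUBIC)
cv2.imwrite("pics/l2.png",cv2.convertScaleAbs(a,alpha=1.7))
print(proj("scene",[[.691,-.018,.135],[.691,-.018,.160],np.array(o["ee_pos"])-[0,0,.115]]))
```

```text
t 7.07 p [691.8 -10.6 272.2] w 19.8 F [ 0.8  1.5 -2.4] T [0.07 0.14 0.  ] j [-0.54  0.61  0.81  1.41 -0.45  1.31 -1.18]
1/1 shift [-2.8  7.3  1.5] turn [0.4 0.1 0.1] n 8.0
[[199.73029838 189.20465065]
 [199.37969298 181.93589997]
 [200.73146742 184.1193887 ]]
```

View pics/l2.png

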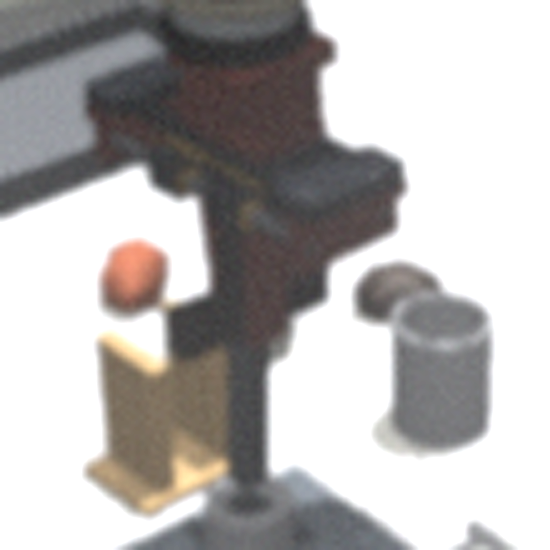

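The tip is right above the boss, and the arm was still settling. I let it settle and then check the position.

arm_command([
  [0,0,0,0,0,0],
  [0,0,0,0,0,0],
  [0,0,0,0,0,0],
  [0,0,0,0,0,0],
  [0,0,0,0,0,0],
  [0,0,0,0,0,0],
  [0,0,0,0,0,0],
  [0,0,0,0,0,0],
])

```text
clock: 7.83
ee_pos: [0.6905, -0.0178, 0.2747]
tcp_rot: [[0.0, 0.09, -0.996], [0.0, -0.996, -0.09], [-1.0, -0.0, -0.0]]
wrist_force: [-1.5, 0.4, -1.4]
width: 0.0199
```

Run:
```python
from h import *
o=state()
half([*LOCK,.245],down(KY-np.pi/2),1)
```

```text
t 7.83 p [690.5 -17.8 274.7] w 19.9 F [-1.5  0.4 -1.4] T [ 0.01  0.13 -0.02] j [-0.54  0.61  0.82  1.42 -0.45  1.31 -1.17]
1/1 shift [29.7  0.3 -0.5] turn [-0. -0.  0.] n 30.0
```

arm_command([
  [6,0,0,0,0,0],
  [12,0,0,0,0,0],
  [18,0,0,0,0,0],
  [24,0,0,0,0,0],
  [28,0,0,0,0,0],
  [32,0,0,0,0,0],
  [36,0,0,0,0,0],
  [36,0,0,0,0,0],
])

```text
clock: 8.5
ee_pos: [0.6901, -0.0178, 0.2376]
tcp_rot: [[-0.001, 0.09, -0.996], [-0.0, -0.996, -0.09], [-1.0, 0.0, 0.001]]
wrist_force: [-0.9, 0.1, -2.5]
width: 0.02
```

Run:
```python
from h import *
o=state()
```

```text
t 8.5 p [690.1 -17.8 237.6] w 20.0 F [-0.9  0.1 -2.5] T [-0.18  0.12 -0.02] j [-0.53  0.63  0.8   1.46 -0.47  1.24 -1.16]
```

arm_command([
  [2,0,0,0,0,0],
  [3,0,0,0,0,0],
  [4,0,0,0,0,0],
  [5,0,0,0,0,0],
  [6,0,0,0,0,0],
  [7,0,0,0,0,0],
  [8,0,0,0,0,0],
  [8,0,0,0,0,0],
])

```text
clock: 9.17
ee_pos: [0.692, -0.0183, 0.2329]
tcp_rot: [[0.005, 0.09, -0.996], [-0.0, -0.996, -0.09], [-1.0, 0.001, -0.005]]
wrist_force: [0.8, -0.5, 7.5]
width: 0.0202
```

Run:
```python
from h import *
o=state()
```

```text
t 9.17 p [692.  -18.3 232.9] w 20.2 F [ 0.8 -0.5  7.5] T [-0.25  0.04 -0.05] j [-0.53  0.64  0.8   1.47 -0.47  1.23 -1.15]
```

The key stands on the socket edge, at 0.2329 against the expected 0.233. I turn it anticlockwise under light pressure.

arm_command([
  [2,0,0,-2,0,0],
  [3,0,0,-4,0,0],
  [3,0,0,-6,0,0],
  [3,0,0,-8,0,0],
  [3,0,0,-10,0,0],
  [3,0,0,-12,0,0],
  [3,0,0,-14,0,0],
  [3,0,0,-15,0,0],
])

```text
clock: 9.83
ee_pos: [0.6922, -0.0181, 0.2305]
tcp_rot: [[0.006, 0.347, -0.938], [0.0, -0.938, -0.347], [-1.0, 0.002, -0.005]]
wrist_force: [1.2, -0.1, 10.4]
width: 0.0195
```

Run:
```python
from h import *
o=state(); T=np.array(o["tcp_rot"]); print(np.degrees(np.arctan2(T[1,1],T[0,1])))
```

```text
t 9.83 p [692.2 -18.1 230.5] w 19.5 F [ 1.2 -0.1 10.4] T [-0.16 -0.01 -0.19] j [-0.5   0.62  0.73  1.47 -0.43  1.21 -0.92]
-69.71450982439724
```

arm_command([
  [0,0,0,-2,0,0],
  [0,0,0,-4,0,0],
  [0,0,0,-6,0,0],
  [0,0,0,-8,0,0],
  [0,0,0,-10,0,0],
  [0,0,0,-10,0,0],
  [0,0,0,-10,0,0],
  [0,0,0,-10,0,0],
])

```text
clock: 10.5
ee_pos: [0.6918, -0.0182, 0.2297]
tcp_rot: [[0.004, 0.502, -0.865], [0.0, -0.865, -0.502], [-1.0, 0.002, -0.004]]
wrist_force: [-0.4, -0.5, 7.2]
width: 0.0201
```

Run:
```python
from h import *
o=state(); T=np.array(o["tcp_rot"]); print(np.degrees(np.arctan2(T[1,1],T[0,1])))
```

```text
t 10.5 p [691.8 -18.2 229.7] w 20.1 F [-0.4 -0.5  7.2] T [-0.26 -0.05 -0.01] j [-0.47  0.61  0.69  1.47 -0.4   1.2  -0.77]
-59.83513385610117
```

arm_command([
  [2,0,0,-3,0,0],
  [2,0,0,-6,0,0],
  [2,0,0,-9,0,0],
  [2,0,0,-12,0,0],
  [2,0,0,-15,0,0],
  [2,0,0,-18,0,0],
  [2,0,0,-18,0,0],
  [2,0,0,-18,0,0],
])

```text
clock: 11.17
ee_pos: [0.6906, -0.0179, 0.2257]
tcp_rot: [[0.0, 0.744, -0.668], [0.0, -0.668, -0.744], [-1.0, 0.0, -0.0]]
wrist_force: [0.9, -0.8, -1.2]
width: 0.0199
```

Run:
```python
from h import *
o=state(); T=np.array(o["tcp_rot"]); print(np.degrees(np.arctan2(T[1,1],T[0,1])))
```

```text
t 11.17 p [690.6 -17.9 225.7] w 19.9 F [ 0.9 -0.8 -1.2] T [-0.27 -0.11  0.03] j [-0.43  0.59  0.61  1.47 -0.35  1.19 -0.5 ]
-41.92122623305244
```

The upward force is gone, so the key has dropped. I push it home.

arm_command([
  [1,0,0,0,0,0],
  [3,0,0,0,0,0],
  [5,0,0,0,0,0],
  [7,0,0,0,0,0],
  [9,0,0,0,0,0],
  [11,0,0,0,0,0],
  [12,0,0,0,0,0],
  [12,0,0,0,0,0],
])

```text
clock: 11.83
ee_pos: [0.6925, -0.018, 0.2174]
tcp_rot: [[0.006, 0.745, -0.667], [0.001, -0.667, -0.745], [-1.0, 0.004, -0.005]]
wrist_force: [-1.3, 0.5, 17.3]
width: 0.0201
```

Run:
```python
from h import *
o=state(); T=np.array(o["tcp_rot"]); print(np.degrees(np.arctan2(T[1,1],T[0,1])))
```

```text
t 11.83 p [692.5 -18.  217.4] w 20.1 F [-1.3  0.5 17.3] T [-0.03  0.39  0.  ] j [-0.43  0.6   0.61  1.48 -0.36  1.17 -0.49]
-41.83498638292179
```

Home: TCP z is 0.2174, matching the expected floor height. I turn it anticlockwise.

arm_command([
  [-2,0,0,0,0,0],
  [-2,0,0,-6,0,0],
  [-2,0,0,-13,0,0],
  [-2,0,0,-20,0,0],
  [-2,0,0,-27,0,0],
  [-2,0,0,-34,0,0],
  [-2,0,0,-40,0,0],
  [-2,0,0,-45,0,0],
])

```text
clock: 12.5
ee_pos: [0.6913, -0.0182, 0.2176]
tcp_rot: [[0.003, 0.998, 0.06], [0.0, 0.06, -0.998], [-1.0, 0.003, -0.0]]
wrist_force: [-1.4, -1.1, 8.4]
width: 0.0201
```

arm_command([
  [0,0,0,-6,0,0],
  [0,0,0,-12,0,0],
  [0,0,0,-18,0,0],
  [0,0,0,-24,0,0],
  [0,0,0,-30,0,0],
  [0,0,0,-35,0,0],
  [0,0,0,-35,0,0],
  [0,0,0,-35,0,0],
])

```text
clock: 13.17
ee_pos: [0.6911, -0.0184, 0.2176]
tcp_rot: [[0.003, 0.786, 0.618], [0.0, 0.618, -0.786], [-1.0, 0.002, 0.001]]
wrist_force: [-1.0, -1.1, 8.1]
width: 0.02
```

Run:
```python
from h import *
o=state(); T=np.array(o["tcp_rot"]); print(np.degrees(np.arctan2(T[1,1],T[0,1])))
```

```text
t 13.17 p [691.1 -18.4 217.6] w 20.0 F [-1.  -1.1  8.1] T [-0.34  0.39 -0.16] j [-0.22  0.55  0.27  1.46 -0.16  1.14  0.74]
38.14095971913575
```

arm_command([
  [0,0,0,-3,0,0],
  [0,0,0,-6,0,0],
  [0,0,0,-9,0,0],
  [0,0,0,-12,0,0],
  [0,0,0,-12,0,0],
  [0,0,0,-12,0,0],
  [0,0,0,-12,0,0],
  [0,0,0,-12,0,0],
])

```text
clock: 13.83
ee_pos: [0.6911, -0.0184, 0.2176]
tcp_rot: [[0.003, 0.641, 0.767], [-0.0, 0.767, -0.641], [-1.0, 0.001, 0.002]]
wrist_force: [-1.6, -0.5, 8.7]
width: 0.0197
```

Run:
```python
from h import *
o=state(); T=np.array(o["tcp_rot"]); print(np.degrees(np.arctan2(T[1,1],T[0,1])))
```

```text
t 13.83 p [691.1 -18.4 217.6] w 19.7 F [-1.6 -0.5  8.7] T [-0.4   0.37 -0.15] j [-0.19  0.55  0.22  1.46 -0.13  1.14  0.93]
50.10937384905897
```

arm_command([
  [0,0,0,-3,0,0],
  [0,0,0,-6,0,0],
  [0,0,0,-9,0,0],
  [0,0,0,-12,0,0],
  [0,0,0,-12,0,0],
  [0,0,0,-12,0,0],
  [0,0,0,-12,0,0],
  [0,0,0,-12,0,0],
])

```text
clock: 14.5
ee_pos: [0.6911, -0.0185, 0.2176]
tcp_rot: [[0.003, 0.468, 0.884], [-0.0, 0.884, -0.468], [-1.0, 0.001, 0.002]]
wrist_force: [-2.1, -0.8, 8.0]
width: 0.0201
```

Run:
```python
from h import *
o=state(); T=np.array(o["tcp_rot"]); print(np.degrees(np.arctan2(T[1,1],T[0,1])))
```

```text
t 14.5 p [691.1 -18.5 217.6] w 20.1 F [-2.1 -0.8  8. ] T [-0.45  0.35 -0.21] j [-0.16  0.55  0.18  1.46 -0.1   1.14  1.12]
62.10485011919034
```

arm_command([
  [0,0,0,-3,0,0],
  [0,0,0,-6,0,0],
  [0,0,0,-9,0,0],
  [0,0,0,-12,0,0],
  [0,0,0,-12,0,0],
  [0,0,0,-12,0,0],
  [0,0,0,-12,0,0],
  [0,0,0,-12,0,0],
])

```text
clock: 15.17
ee_pos: [0.6911, -0.0185, 0.2176]
tcp_rot: [[0.003, 0.274, 0.962], [-0.0, 0.962, -0.274], [-1.0, 0.0, 0.003]]
wrist_force: [-0.7, -1.6, 8.8]
width: 0.0201
```

Run:
```python
from h import *
o=state(); T=np.array(o["tcp_rot"]); print(np.degrees(np.arctan2(T[1,1],T[0,1])))
```

```text
t 15.17 p [691.1 -18.5 217.6] w 20.1 F [-0.7 -1.6  8.8] T [-0.43  0.3  -0.22] j [-0.13  0.54  0.13  1.46 -0.07  1.14  1.31]
74.10200933051014
```

arm_command([
  [0,0,0,-3,0,0],
  [0,0,0,-6,0,0],
  [0,0,0,-9,0,0],
  [0,0,0,-12,0,0],
  [0,0,0,-12,0,0],
  [0,0,0,-12,0,0],
  [0,0,0,-12,0,0],
  [0,0,0,-12,0,0],
])

```text
clock: 15.83
ee_pos: [0.6908, -0.0187, 0.2175]
tcp_rot: [[0.002, 0.069, 0.998], [-0.001, 0.998, -0.069], [-1.0, -0.0, 0.002]]
wrist_force: [-1.9, -1.6, 9.1]
width: 0.0208
```

Run:
```python
from h import *
o=state(); T=np.array(o["tcp_rot"]); print(np.degrees(np.arctan2(T[1,1],T[0,1])))
s=grab_frame("scene")
crop(s,145,80,265,190,5,"u1.png")
```

```text
t 15.83 p [690.8 -18.7 217.5] w 20.8 F [-1.9 -1.6  9.1] T [-0.45  0.65 -0.46] j [-0.1   0.54  0.08  1.45 -0.04  1.14  1.49]
86.06647614859095
```

View pics/u1.png

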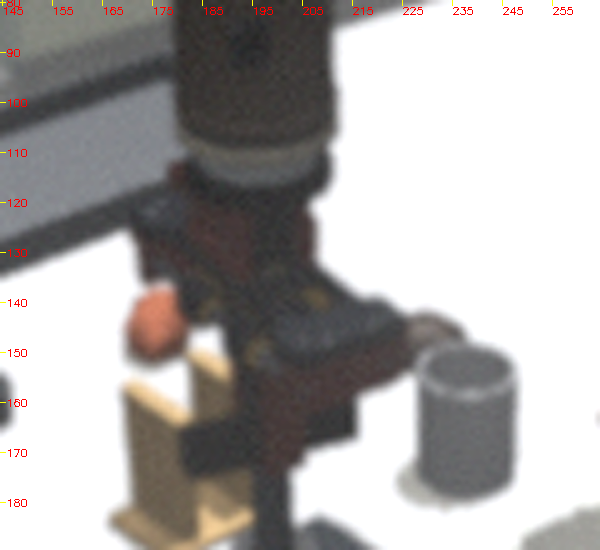

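The bar is turned about 175° past the stand direction and the torque has risen to 0.46 N m, above the 0.25 N m barrel friction, so the stop is reached. I relieve the twist and lift out.

arm_command([
  [0,0,0,3,0,0],
  [0,0,0,5,0,0],
  [-8,0,0,5,0,0],
  [-18,0,0,5,0,0],
  [-28,0,0,5,0,0],
  [-38,0,0,5,0,0],
  [-50,0,0,5,0,0],
  [-60,0,0,5,0,0],
])

```text
clock: 16.55
ee_pos: [0.6907, -0.0173, 0.2776]
tcp_rot: [[0.001, 0.153, 0.988], [0.001, 0.988, -0.153], [-1.0, 0.001, 0.001]]
wrist_force: [-0.3, -0.1, -2.4]
width: 0.0204
```

Run:
```python
from h import *
o=state(); 
half([.611,-.225,.278],down(KY+np.pi/2),1)
```

```text
t 16.55 p [690.7 -17.3 277.6] w 20.4 F [-0.3 -0.1 -2.4] T [ 0.04 -0.02 -0.02] j [-0.11  0.5   0.1   1.38 -0.05  1.26  1.41]
1/1 shift [  -0.6 -217.5  -47. ] turn [-14.    0.1  -0. ] n 223.0
```

arm_command([
  [0,-30,-7,-3,0,0],
  [0,-60,-14,-6,0,0],
  [0,-90,-21,-9,0,0],
  [0,-120,-28,-12,0,0],
  [0,-150,-35,-14,0,0],
  [0,-180,-40,-14,0,0],
  [0,-205,-45,-14,0,0],
  [0,-217,-47,-14,0,0],
])

```text
clock: 17.22
ee_pos: [0.6091, -0.2294, 0.2769]
tcp_rot: [[0.0, -0.086, 0.996], [-0.002, 0.996, 0.086], [-1.0, -0.002, 0.0]]
wrist_force: [-0.3, -0.4, -2.5]
width: 0.0203
```

arm_command([
  [0,0,0,0,0,0],
  [0,0,0,0,0,0],
  [0,0,0,0,0,0],
  [0,0,0,0,0,0],
  [0,0,0,0,0,0],
  [0,0,0,0,0,0],
  [0,0,0,0,0,0],
  [0,0,0,0,0,0],
])

```text
clock: 17.88
ee_pos: [0.6109, -0.2245, 0.2756]
tcp_rot: [[-0.0, -0.091, 0.996], [0.0, 0.996, 0.091], [-1.0, 0.0, -0.0]]
wrist_force: [-0.6, -0.1, -2.7]
width: 0.0203
```

Run:
```python
from h import *
o=state(); 
half([.611,-.225,.127],down(KY+np.pi/2),1)
```

```text
t 17.88 p [ 610.9 -224.5  275.6] w 20.3 F [-0.6 -0.1 -2.7] T [ 0.05  0.01 -0.03] j [ 0.21  0.43  0.1   1.49 -0.05  1.22  1.98]
1/1 shift [ 1.486e+02 -5.000e-01  1.000e-01] turn [ 0. -0. -0.] n 149.0
```

arm_command([
  [12,0,0,0,0,0],
  [24,0,0,0,0,0],
  [36,0,0,0,0,0],
  [48,0,0,0,0,0],
  [60,0,0,0,0,0],
  [72,0,0,0,0,0],
  [84,0,0,0,0,0],
  [96,0,0,0,0,0],
])

```text
clock: 18.55
ee_pos: [0.6106, -0.225, 0.1782]
tcp_rot: [[-0.0, -0.09, 0.996], [0.0, 0.996, 0.09], [-1.0, 0.0, -0.0]]
wrist_force: [0.3, 0.0, -2.4]
width: 0.0203
```

arm_command([
  [10,0,0,0,0,0],
  [20,0,0,0,0,0],
  [28,0,0,0,0,0],
  [36,0,0,0,0,0],
  [43,0,0,0,0,0],
  [49,0,0,0,0,0],
  [53,0,0,0,0,0],
  [53,0,0,0,0,0],
])

```text
clock: 19.22
ee_pos: [0.6107, -0.2249, 0.1261]
tcp_rot: [[-0.0, -0.09, 0.996], [0.0, 0.996, 0.09], [-1.0, 0.0, -0.0]]
wrist_force: [0.2, 0.4, -2.8]
width: 0.0202
```

Run:
```python
from h import *
o=state()
```

```text
t 19.22 p [ 610.7 -224.9  126.1] w 20.2 F [ 0.2  0.4 -2.8] T [0.02 0.03 0.  ] j [ 0.22  0.57  0.09  1.65 -0.06  0.93  1.99]
```

arm_command([
  [1,0,0,0,0,0],
  [1,0,0,0,0,0],
  [1,0,0,0,0,0],
  [1,0,0,0,0,0],
  [1,0,0,0,0,0],
  [1,0,0,0,0,0],
  [1,0,0,0,0,0],
  [1,0,0,0,0,0],
], hand=60)

```text
clock: 19.88
ee_pos: [0.6108, -0.2249, 0.1257]
tcp_rot: [[0.0, -0.09, 0.996], [0.0, 0.996, 0.09], [-1.0, -0.0, 0.0]]
wrist_force: [-0.1, -0.4, -0.2]
width: 0.0599
```

arm_command([
  [-20,0,0,0,0,0],
  [-40,0,0,0,0,0],
  [-60,0,0,0,0,0],
  [-80,0,0,0,0,0],
  [-100,0,0,0,0,0],
  [-110,0,0,0,0,0],
  [-120,0,0,0,0,0],
  [-120,0,0,0,0,0],
])

```text
clock: 20.55
ee_pos: [0.6114, -0.2252, 0.2474]
tcp_rot: [[0.003, -0.09, 0.996], [-0.001, 0.996, 0.09], [-1.0, -0.001, 0.002]]
wrist_force: [0.5, 0.3, 0.7]
width: 0.06
```

Run:
```python
from h import *
o=state()
CY=np.radians(1.3)
half([.568,.093,.16],down(CY),1); half([.568,.093,.16],down(CY+np.pi),1)
s=grab_frame("scene"); crop(s,135,80,300,195,4,"k.png")
```

```text
t 20.55 p [ 611.4 -225.2  247.4] w 60.0 F [0.5 0.3 0.7] T [ 0.03 -0.04 -0.04] j [ 0.21  0.45  0.1   1.53 -0.05  1.16  1.98]
1/1 shift [ 87.1 320.9 -14.8] turn [93.9  0.1 -0.1] n 333.0
1/1 shift [ 87.1 320.9 -14.8] turn [-86.1   0.1   0.1] n 333.0
```

View pics/k.png

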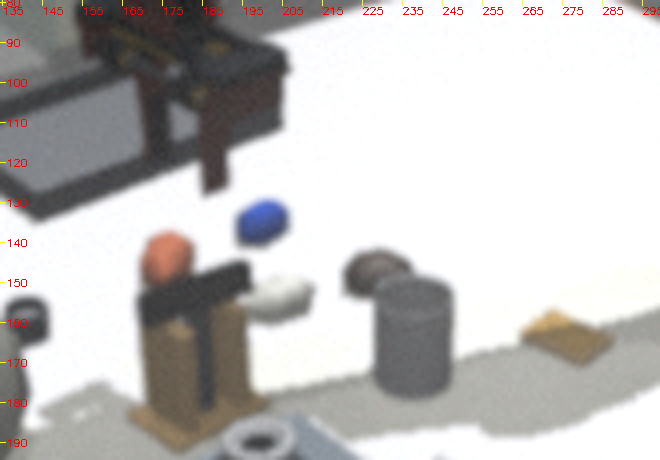

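The key hangs across both plates again. Next is the drawer handle.

arm_command([
  [0,20,-1,6,0,0],
  [0,40,-3,12,0,0],
  [0,60,-5,18,0,0],
  [0,80,-7,24,0,0],
  [0,100,-8,30,0,0],
  [0,120,-9,36,0,0],
  [0,140,-10,42,0,0],
  [0,160,-10,48,0,0],
], hand=40)

```text
clock: 21.27
ee_pos: [0.5853, -0.0656, 0.244]
tcp_rot: [[-0.003, 0.684, 0.73], [-0.0, 0.73, -0.684], [-1.0, -0.002, -0.002]]
wrist_force: [-0.4, 0.8, -0.3]
width: 0.0399
```

Run:
```python
from h import *
o=state()
half([.567,.093,.16],down(np.radians(1.3)),1)
```

```text
t 21.27 p [585.3 -65.6 244. ] w 39.9 F [-0.4  0.8 -0.3] T [-0.01  0.02 -0.04] j [-0.14  0.35  0.22  1.7  -0.09  1.1   0.93]
1/1 shift [  84.1  103.4 -121.6] turn [45.6 -0.1  0.1] n 180.0
```

arm_command([
  [0,13,-15,6,0,0],
  [0,26,-30,12,0,0],
  [0,39,-46,18,0,0],
  [10,52,-61,24,0,0],
  [25,65,-76,30,0,0],
  [45,78,-91,36,0,0],
  [65,91,-106,42,0,0],
  [84,103,-122,45.6,0,0],
])

```text
clock: 21.93
ee_pos: [0.5659, 0.0927, 0.1594]
tcp_rot: [[-0.002, 1.0, 0.022], [-0.001, 0.022, -1.0], [-1.0, -0.002, 0.001]]
wrist_force: [0.9, -0.4, -0.1]
width: 0.0401
```

arm_command([
  [0,0,0,0,0,0],
  [0,0,0,0,0,0],
  [0,0,0,0,0,0],
  [0,0,0,0,0,0],
  [0,0,0,0,0,0],
  [0,0,0,0,0,0],
  [0,0,0,0,0,0],
  [0,0,0,0,0,0],
])

```text
clock: 22.6
ee_pos: [0.5671, 0.0916, 0.162]
tcp_rot: [[0.001, 1.0, 0.027], [0.0, 0.027, -1.0], [-1.0, 0.001, -0.0]]
wrist_force: [0.8, -0.0, -0.5]
width: 0.0402
```

Run:
```python
from h import *
o=state()
half([.567,.093,.088],down(np.radians(1.3)),1)
```

```text
t 22.6 p [567.1  91.6 162. ] w 40.2 F [ 0.8 -0.  -0.5] T [-0.04  0.07 -0.03] j [-0.48  0.42  0.3   1.83 -0.15  0.92 -0.08]
1/1 shift [74.  -0.1 -1.4] turn [ 0.2 -0.  -0. ] n 74.0
```

arm_command([
  [10,0,0,0,0,0],
  [20,0,0,0,0,0],
  [30,0,0,0,0,0],
  [40,0,0,0,0,0],
  [50,0,0,0,0,0],
  [60,0,0,0,0,0],
  [68,0,0,0,0,0],
  [74,0,0,0,0,0],
])

```text
clock: 23.27
ee_pos: [0.5665, 0.0919, 0.0862]
tcp_rot: [[-0.001, 1.0, 0.028], [-0.0, 0.028, -1.0], [-1.0, -0.001, 0.0]]
wrist_force: [-0.4, -1.5, -0.6]
width: 0.0398
```

arm_command([
  [0,0,0,0,0,0],
  [0,0,0,0,0,0],
  [0,0,0,0,0,0],
  [0,0,0,0,0,0],
  [0,0,0,0,0,0],
  [0,0,0,0,0,0],
  [0,0,0,0,0,0],
  [0,0,0,0,0,0],
], hand=2)

```text
clock: 23.93
ee_pos: [0.5673, 0.0921, 0.0882]
tcp_rot: [[0.001, 1.0, 0.028], [0.0, 0.028, -1.0], [-1.0, 0.001, -0.0]]
wrist_force: [-0.4, -0.2, 3.8]
width: 0.0103
```

Run:
```python
from h import *
o=state()
```

```text
t 23.93 p [567.3  92.1  88.2] w 10.3 F [-0.4 -0.2  3.8] T [-0.06  0.01  0.03] j [-0.45  0.52  0.27  1.88 -0.19  0.77 -0.04]
```

Gripped at 10.3 mm on the 11 mm bar. I pull.

arm_command([
  [0,-8,0,0,0,0],
  [0,-22,0,0,0,0],
  [0,-38,0,0,0,0],
  [0,-54,0,0,0,0],
  [0,-70,0,0,0,0],
  [0,-86,0,0,0,0],
  [0,-102,0,0,0,0],
  [0,-115,0,0,0,0],
])

```text
clock: 24.6
ee_pos: [0.4514, 0.0882, 0.0881]
tcp_rot: [[0.002, 1.0, 0.027], [-0.0, 0.027, -1.0], [-1.0, 0.002, 0.0]]
wrist_force: [2.5, -3.4, 3.2]
width: 0.0103
```

arm_command([
  [0,-8,0,0,0,0],
  [0,-14,0,0,0,0],
  [0,-18,0,0,0,0],
  [0,-22,0,0,0,0],
  [0,-26,0,0,0,0],
  [0,-28,0,0,0,0],
  [0,-28,0,0,0,0],
  [0,-28,0,0,0,0],
])

```text
clock: 25.27
ee_pos: [0.4274, 0.0874, 0.0882]
tcp_rot: [[0.007, 1.0, 0.027], [-0.0, 0.027, -1.0], [-1.0, 0.007, 0.0]]
wrist_force: [11.9, -5.2, -5.2]
width: 0.0105
```

Run:
```python
from h import *
o=state(); np.save("pics/dr.npy",o["ee_pos"])
```

```text
t 25.27 p [427.4  87.4  88.2] w 10.5 F [11.9 -5.2 -5.2] T [-1.14 -2.42  0.04] j [-0.55  0.32  0.28  2.21 -0.15  0.62 -0.14]
```

The drawer is at its stop after 140 mm of travel, with 12 N on it. I release, lift and re-measure the specimens.

arm_command([
  [0,1,0,0,0,0],
  [0,2,0,0,0,0],
  [0,2,0,0,0,0],
  [0,2,0,0,0,0],
  [0,2,0,0,0,0],
  [0,2,0,0,0,0],
  [0,2,0,0,0,0],
  [0,2,0,0,0,0],
], hand=40)

```text
clock: 25.93
ee_pos: [0.4258, 0.0881, 0.0876]
tcp_rot: [[-0.0, 1.0, 0.028], [0.0, 0.028, -1.0], [-1.0, -0.0, -0.0]]
wrist_force: [-0.4, 0.4, 1.0]
width: 0.0404
```

arm_command([
  [-15,0,0,0,0,0],
  [-35,0,0,0,0,0],
  [-55,0,0,0,0,0],
  [-75,0,0,0,0,0],
  [-95,0,0,0,0,0],
  [-115,0,0,0,0,0],
  [-130,0,0,0,0,0],
  [-130,0,0,0,0,0],
])

```text
clock: 26.6
ee_pos: [0.4273, 0.0885, 0.2204]
tcp_rot: [[0.004, 1.0, 0.027], [0.002, 0.027, -1.0], [-1.0, 0.004, -0.002]]
wrist_force: [-0.5, -1.0, 0.8]
width: 0.0403
```

```bash
cat >> h.py <<'E'
import json
def log():
    o=get_obs(); open("log.jsonl","a").write(json.dumps({k:np.array(v).tolist() for k,v in o.items()})+"\n"); return state()
def specs(t,spec=True):
    g=t.astype(int); hsv=cv2.cvtColor(t,cv2.COLOR_RGB2HSV).astype(int)
    bgim=cv2.medianBlur(t,51).astype(int); d=np.abs(g-bgim).sum(2)
    m=np.zeros(d.shape,np.uint8); m[190:285,325:430]=(d>40)[190:285,325:430]
    n,l,st,c=cv2.connectedComponentsWithStats(m)
    for i in range(1,n):
        if st[i,4]<120: continue
        pts=np.argwhere(l==i)[:,::-1].astype(float); W=unproj("top",pts,.017)[:,:2]; mu=W.mean(0); w,v=np.linalg.eigh(np.cov((W-mu).T))
        # undo the lean: shrink spread along y by the visible side
        col=np.median(t[l==i],0); print("c",mu.round(3),"yaw",round(float((np.degrees(np.arctan2(v[1,1],v[0,1]))+90)%180-90)),"ext",(4*np.sqrt(w)).round(3),"n",st[i,4],"rgb",col,"px",c[i].round(0))
E
python3 - <<'E'
from h import *
o=log(); t=grab_frame("top"); np.save("pics/top4.npy",t); specs(t); print("--start"); specs(np.load("pics/top0.npy"))
crop(t,170,75,425,285,3,"t4.png",20)
E
```

```text
t 26.6 p [427.3  88.5 220.4] w 40.3 F [-0.5 -1.   0.8] T [-0.06  0.03 -0.  ] j [-0.61  0.1   0.32  2.08 -0.04  0.96 -0.24]
c [ 0.518 -0.424] yaw 52 ext [0.058 0.083] n 439 rgb [95. 53. 34.] px [398. 206.]
c [ 0.471 -0.31 ] yaw -10 ext [0.054 0.072] n 293 rgb [ 96. 100.  95.] px [359. 222.]
c [ 0.407 -0.43 ] yaw 19 ext [0.053 0.073] n 365 rgb [17. 39. 91.] px [401. 244.]
c [ 0.379 -0.29 ] yaw -23 ext [0.058 0.072] n 394 rgb [37. 34. 30.] px [353. 254.]
--start
c [ 0.518 -0.424] yaw 52 ext [0.057 0.082] n 431 rgb [80. 45. 28.] px [398. 206.]
c [ 0.494 -0.305] yaw -8 ext [0.054 0.071] n 271 rgb [80. 85. 80.] px [357. 214.]
c [ 0.407 -0.43 ] yaw 19 ext [0.053 0.073] n 362 rgb [14.  34.  77.5] px [401. 244.]
c [ 0.379 -0.29 ] yaw -22 ext [0.058 0.072] n 393 rgb [30. 28. 25.] px [353. 254.]
```

View pics/t4.png

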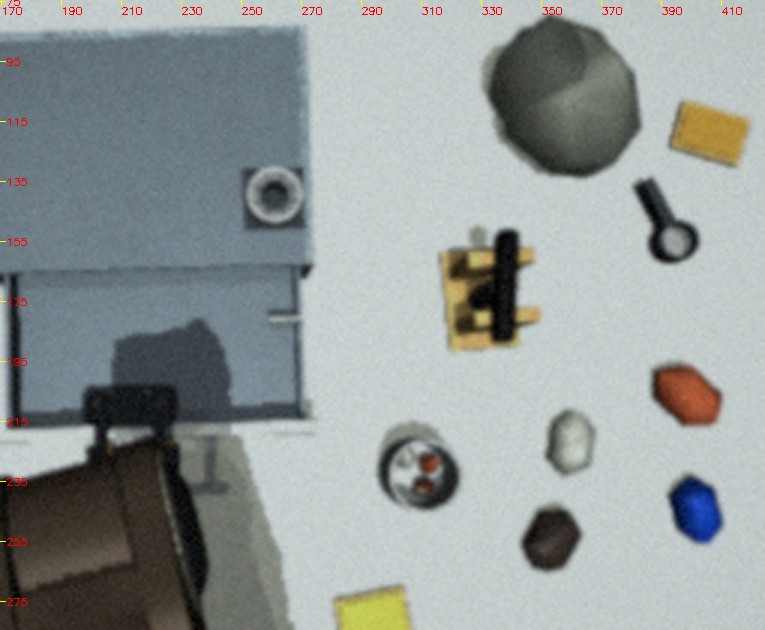

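The drawer is fully open, spec1 has been knocked to (0.471,-0.310), and the others are unchanged. I fetch spec1 first.

Run:
```python
from h import *
t=np.load("pics/top4.npy")
print("right wall",unproj("top",[[270,175],[270,205]],.062),"left",unproj("top",[[174.3,175],[174.3,205]],.062),"cab edge",unproj("top",[[180,164],[265,163]],.11),"front panel inner",unproj("top",[[180,211],[262,209]],.101))
half([.471,-.31,.2],down(np.radians(-97)),2)
```

```text
right wall [[ 0.60381161 -0.04637381  0.062     ]
 [ 0.51890998 -0.04618147  0.062     ]] left [[0.60305954 0.22390986 0.062     ]
 [0.51844777 0.22252187 0.062     ]] cab edge [[ 0.62771135  0.19961634  0.11      ]
 [ 0.6311652  -0.02986236  0.11      ]] front panel inner [[ 0.50122287  0.1993094   0.101     ]
 [ 0.50695729 -0.02202932  0.101     ]]
1/2 shift [  9.2  16.6 199.7] turn [49.3 -0.1 -0. ] n 201.0
```

arm_command([
  [2,2,25,6,0,0],
  [4,4,50,12,0,0],
  [6,6,75,18,0,0],
  [8,8,100,25,0,0],
  [9,10,125,31,0,0],
  [9,13,150,37,0,0],
  [9,15,175,43,0,0],
  [9,17,200,49,0,0],
], hand=65)

```text
clock: 27.32
ee_pos: [0.4477, -0.1125, 0.2075]
tcp_rot: [[-0.002, 0.673, -0.74], [-0.0, -0.74, -0.673], [-1.0, -0.001, 0.001]]
wrist_force: [-0.8, 0.4, -0.9]
width: 0.065
```

Run:
```python
from h import *
log(); half([.471,-.31,.12],down(np.radians(-97)),1)
```

```text
t 27.32 p [ 447.7 -112.5  207.5] w 65.0 F [-0.8  0.4 -0.9] T [-0.07  0.09  0.01] j [-0.37  0.18  0.58  2.05 -0.12  0.94 -0.55]
1/1 shift [ 87.5 161.8 115.6] turn [49.3  0.1  0. ] n 217.0
```

arm_command([
  [0,28,20,7,0,0],
  [10,56,40,14,0,0],
  [20,84,60,21,0,0],
  [35,112,80,28,0,0],
  [50,140,100,35,0,0],
  [70,155,110,42,0,0],
  [87,162,116,49,0,0],
  [87,162,116,49,0,0],
])

```text
clock: 27.98
ee_pos: [0.4698, -0.3105, 0.1173]
tcp_rot: [[-0.007, -0.121, -0.993], [0.0, -0.993, 0.121], [-1.0, 0.001, 0.007]]
wrist_force: [-0.6, 0.1, -0.0]
width: 0.0651
```

arm_command([
  [0,0,0,0,0,0],
  [0,0,0,0,0,0],
  [0,0,0,0,0,0],
  [10,0,0,0,0,0],
  [20,0,0,0,0,0],
  [30,0,0,0,0,0],
  [40,0,0,0,0,0],
  [40,0,0,0,0,0],
])

```text
clock: 28.65
ee_pos: [0.4716, -0.3081, 0.0793]
tcp_rot: [[-0.003, -0.111, -0.994], [0.002, -0.994, 0.111], [-1.0, -0.001, 0.003]]
wrist_force: [-0.5, -0.2, -0.0]
width: 0.0649
```

Run:
```python
from h import *
log(); half([.471,-.31,.026],down(np.radians(-97)),1)
```

```text
t 28.65 p [ 471.6 -308.1   79.3] w 64.9 F [-0.5 -0.2 -0. ] T [-0.04  0.15 -0.04] j [-0.01  0.59  0.69  1.93 -0.52  0.8  -0.72]
1/1 shift [53.3  2.   0.2] turn [0.6 0.2 0.1] n 53.0
```

arm_command([
  [8,2,0,0,0,0],
  [16,2,0,0,0,0],
  [24,2,0,0,0,0],
  [32,2,0,0,0,0],
  [40,2,0,0,0,0],
  [47,2,0,0,0,0],
  [53,2,0,0,0,0],
  [53,2,0,0,0,0],
])

```text
clock: 29.32
ee_pos: [0.4718, -0.3107, 0.0273]
tcp_rot: [[-0.002, -0.112, -0.994], [0.001, -0.994, 0.112], [-1.0, -0.001, 0.002]]
wrist_force: [-0.3, -0.0, -0.3]
width: 0.0648
```

arm_command([
  [0,0,0,0,0,0],
  [0,0,0,0,0,0],
  [0,0,0,0,0,0],
  [0,0,0,0,0,0],
  [0,0,0,0,0,0],
  [0,0,0,0,0,0],
  [0,0,0,0,0,0],
  [0,0,0,0,0,0],
], hand=20)

```text
clock: 29.98
ee_pos: [0.4728, -0.3115, 0.0291]
tcp_rot: [[0.001, -0.112, -0.994], [-0.001, -0.994, 0.112], [-1.0, 0.0, -0.001]]
wrist_force: [-0.2, -0.1, 4.1]
width: 0.0382
```

Run:
```python
from h import *
log()
half([.559,.17,.16],down(np.radians(-88.5)),1)
```

```text
t 29.98 p [ 472.8 -311.5   29.1] w 38.2 F [-0.2 -0.1  4.1] T [-0.21  0.04  0.03] j [ 0.05  0.67  0.62  1.95 -0.59  0.71 -0.66]
1/1 shift [-131.1 -488.   -32. ] turn [-7.9 -0.1 -0. ] n 506.0
```

Gripped at 38.2 mm, which matches spec1's 38 mm width. I lift and carry it to the drawer.

arm_command([
  [-8,0,0,0,0,0],
  [-25,0,0,0,0,0],
  [-45,0,0,0,0,0],
  [-70,0,0,0,0,0],
  [-95,-10,0,0,0,0],
  [-120,-30,-1,0,0,0],
  [-140,-60,-3,0,0,0],
  [-150,-95,-5,-2,0,0],
])

```text
clock: 30.65
ee_pos: [0.4878, -0.2182, 0.1811]
tcp_rot: [[0.002, -0.081, -0.997], [-0.001, -0.997, 0.081], [-1.0, 0.001, -0.002]]
wrist_force: [1.9, 0.7, -1.4]
width: 0.0377
```

arm_command([
  [0,-39,-2,-1,0,0],
  [0,-78,-5,-2,0,0],
  [0,-117,-8,-3,0,0],
  [0,-156,-11,-4,0,0],
  [0,-195,-14,-5,0,0],
  [0,-234,-17,-6,0,0],
  [0,-273,-20,-6,0,0],
  [0,-305,-23,-6,0,0],
])

```text
clock: 31.32
ee_pos: [0.5335, 0.0884, 0.1787]
tcp_rot: [[-0.001, 0.03, -1.0], [0.001, -1.0, -0.03], [-1.0, -0.001, 0.001]]
wrist_force: [0.9, 0.8, -2.1]
width: 0.0381
```

Run:
```python
from h import *
log()
half([.559,.175,.13],down(np.radians(-88.5)),1)
```

```text
t 31.32 p [533.5  88.4 178.7] w 38.1 F [ 0.9  0.8 -2.1] T [0.03 0.13 0.01] j [-0.82  0.4   0.73  1.91 -0.33  0.95 -1.47]
1/1 shift [ 48.7 -85.8 -28.1] turn [0.2 0.1 0.1] n 103.0
```

arm_command([
  [0,-25,-8,0,0,0],
  [0,-45,-14,0,0,0],
  [0,-65,-20,0,0,0],
  [10,-78,-25,0,0,0],
  [20,-86,-28,0,0,0],
  [30,-86,-28,0,0,0],
  [40,-86,-28,0,0,0],
  [49,-86,-28,0,0,0],
])

```text
clock: 31.98
ee_pos: [0.5593, 0.1702, 0.1284]
tcp_rot: [[-0.001, 0.026, -1.0], [-0.001, -1.0, -0.026], [-1.0, 0.001, 0.001]]
wrist_force: [-0.0, -0.1, -3.4]
width: 0.0382
```

Run:
```python
from h import *
log()
half([.559,.175,.049],down(np.radians(-88.5)),1)
```

```text
t 31.98 p [559.3 170.2 128.4] w 38.2 F [-0.  -0.1 -3.4] T [-0.1   0.15 -0.01] j [-0.86  0.54  0.67  1.85 -0.42  0.9  -1.54]
1/1 shift [79.4 -4.9  0. ] turn [-0.   0.1 -0.1] n 80.0
```

arm_command([
  [12,-4,0,0,0,0],
  [24,-5,0,0,0,0],
  [36,-5,0,0,0,0],
  [48,-5,0,0,0,0],
  [58,-5,0,0,0,0],
  [68,-5,0,0,0,0],
  [76,-5,0,0,0,0],
  [79,-5,0,0,0,0],
])

```text
clock: 32.65
ee_pos: [0.5594, 0.1765, 0.0492]
tcp_rot: [[-0.001, 0.027, -1.0], [-0.001, -1.0, -0.027], [-1.0, 0.001, 0.001]]
wrist_force: [-1.1, 0.7, -2.9]
width: 0.038
```

arm_command([
  [2,0,0,0,0,0],
  [2,0,0,0,0,0],
  [2,0,0,0,0,0],
  [2,0,0,0,0,0],
  [2,0,0,0,0,0],
  [2,0,0,0,0,0],
  [2,0,0,0,0,0],
  [2,0,0,0,0,0],
], hand=48)

```text
clock: 33.32
ee_pos: [0.56, 0.1769, 0.0488]
tcp_rot: [[0.0, 0.028, -1.0], [0.0, -1.0, -0.028], [-1.0, -0.0, -0.0]]
wrist_force: [-1.2, -0.4, 0.4]
width: 0.0478
```

arm_command([
  [-20,0,0,0,0,0],
  [-40,0,0,0,0,0],
  [-60,0,0,0,0,0],
  [-80,0,0,0,0,0],
  [-100,0,0,0,0,0],
  [-120,0,0,0,0,0],
  [-140,0,0,0,0,0],
  [-150,0,0,0,0,0],
])

```text
clock: 33.98
ee_pos: [0.5608, 0.1768, 0.201]
tcp_rot: [[0.002, 0.027, -1.0], [0.001, -1.0, -0.027], [-1.0, -0.001, -0.002]]
wrist_force: [-0.0, 0.2, -0.4]
width: 0.048
```

Run:
```python
from h import *
log(); t=grab_frame("top"); specs(t)
half([.379,-.29,.15],down(np.radians(-109)),2)
```

```text
t 33.98 p [560.8 176.8 201. ] w 48.0 F [-0.   0.2 -0.4] T [-0.04  0.14 -0.02] j [-0.91  0.46  0.72  1.78 -0.35  1.03 -1.61]
c [ 0.518 -0.424] yaw 53 ext [0.058 0.083] n 442 rgb [106.  61.  39.] px [398. 206.]
c [ 0.407 -0.43 ] yaw 20 ext [0.054 0.073] n 370 rgb [ 19.5  46.  103. ] px [401. 244.]
c [ 0.379 -0.29 ] yaw -21 ext [0.059 0.072] n 398 rgb [42. 38. 35.] px [353. 254.]
1/2 shift [ 25.1 231.   97.6] turn [10.3 -0.1  0.1] n 252.0
```

arm_command([
  [0,30,12,1,0,0],
  [0,60,25,3,0,0],
  [0,95,40,4,0,0],
  [0,130,55,6,0,0],
  [0,165,70,8,0,0],
  [0,200,85,10,0,0],
  [0,235,99,10,0,0],
  [0,270,114,11,0,0],
], hand=68)

```text
clock: 34.7
ee_pos: [0.4522, -0.0975, 0.198]
tcp_rot: [[-0.0, -0.163, -0.987], [0.0, -0.987, 0.163], [-1.0, -0.0, 0.0]]
wrist_force: [0.6, -1.3, 0.1]
width: 0.0681
```

Run:
```python
from h import *
log()
half([.379,-.29,.1],down(np.radians(-109)),1)
```

```text
t 34.7 p [452.2 -97.5 198. ] w 68.1 F [ 0.6 -1.3  0.1] T [ 0.02  0.04 -0.03] j [-0.65  0.24  0.9   2.07 -0.24  0.93 -1.36]
1/1 shift [ 98.  201.9  40.7] turn [9.6 0.  0. ] n 228.0
```

arm_command([
  [0,35,7,2,0,0],
  [0,70,14,4,0,0],
  [0,105,21,6,0,0],
  [10,140,28,8,0,0],
  [30,170,35,9.6,0,0],
  [50,190,38,9.6,0,0],
  [75,202,41,9.6,0,0],
  [98,202,41,9.6,0,0],
])

```text
clock: 35.37
ee_pos: [0.378, -0.2915, 0.0991]
tcp_rot: [[-0.001, -0.33, -0.944], [-0.002, -0.944, 0.33], [-1.0, 0.002, 0.0]]
wrist_force: [0.7, 0.3, 0.3]
width: 0.0681
```

arm_command([
  [0,0,0,0,0,0],
  [0,0,0,0,0,0],
  [0,0,0,0,0,0],
  [0,0,0,0,0,0],
  [5,0,0,0,0,0],
  [10,0,0,0,0,0],
  [15,0,0,0,0,0],
  [15,0,0,0,0,0],
])

```text
clock: 36.03
ee_pos: [0.3798, -0.2882, 0.0849]
tcp_rot: [[-0.001, -0.325, -0.946], [0.001, -0.946, 0.325], [-1.0, -0.0, 0.001]]
wrist_force: [-1.3, 0.1, 0.8]
width: 0.0678
```

Run:
```python
from h import *
log()
half([.379,-.29,.028],down(np.radians(-109)),1)
```

```text
t 36.03 p [ 379.8 -288.2   84.9] w 67.8 F [-1.3  0.1  0.8] T [-0.    0.12 -0.07] j [-0.07  0.48  0.8   2.14 -0.53  0.72 -0.82]
1/1 shift [56.9  2.   0.1] turn [0. 0. 0.] n 57.0
```

arm_command([
  [8,2,0,0,0,0],
  [16,2,0,0,0,0],
  [24,2,0,0,0,0],
  [32,2,0,0,0,0],
  [40,2,0,0,0,0],
  [48,2,0,0,0,0],
  [55,2,0,0,0,0],
  [57,2,0,0,0,0],
])

```text
clock: 36.7
ee_pos: [0.3787, -0.2905, 0.0274]
tcp_rot: [[-0.001, -0.326, -0.945], [0.001, -0.945, 0.326], [-1.0, -0.0, 0.001]]
wrist_force: [-0.0, 1.1, 0.4]
width: 0.0681
```

arm_command([
  [0,0,0,0,0,0],
  [0,0,0,0,0,0],
  [0,0,0,0,0,0],
  [0,0,0,0,0,0],
  [0,0,0,0,0,0],
  [0,0,0,0,0,0],
  [0,0,0,0,0,0],
  [0,0,0,0,0,0],
], hand=20)

```text
clock: 37.37
ee_pos: [0.3796, -0.2911, 0.029]
tcp_rot: [[0.001, -0.326, -0.945], [-0.001, -0.945, 0.326], [-1.0, 0.0, -0.001]]
wrist_force: [0.7, -0.5, 3.5]
width: 0.0444
```

arm_command([
  [-8,0,0,0,0,0],
  [-25,0,0,0,0,0],
  [-45,0,0,0,0,0],
  [-65,0,0,0,0,0],
  [-85,0,0,0,0,0],
  [-105,0,0,0,0,0],
  [-125,0,0,0,0,0],
  [-140,0,0,0,0,0],
])

```text
clock: 38.03
ee_pos: [0.3788, -0.2905, 0.1701]
tcp_rot: [[-0.0, -0.326, -0.945], [0.001, -0.945, 0.326], [-1.0, -0.001, 0.0]]
wrist_force: [0.4, 0.2, -1.3]
width: 0.0441
```

Run:
```python
from h import *
log()
half([.559,.108,.17],down(np.radians(-88.5)),2)
```

```text
t 38.03 p [ 378.8 -290.5  170.1] w 44.1 F [ 0.4  0.2 -1.3] T [0.02 0.13 0.01] j [-0.2   0.35  0.94  2.07 -0.36  0.89 -0.96]
1/2 shift [ 2.000e-01 -2.177e+02 -2.020e+01] turn [-10.3   0.    0. ] n 219.0
```

arm_command([
  [0,-20,-2,-1,0,0],
  [0,-50,-5,-2,0,0],
  [0,-85,-8,-4,0,0],
  [0,-120,-11,-6,0,0],
  [0,-155,-14,-7,0,0],
  [0,-190,-17,-9,0,0],
  [0,-225,-21,-11,0,0],
  [0,-260,-24,-12,0,0],
])

```text
clock: 38.7
ee_pos: [0.4864, -0.0508, 0.1689]
tcp_rot: [[-0.001, -0.12, -0.993], [0.001, -0.993, 0.12], [-1.0, -0.0, 0.001]]
wrist_force: [-0.1, -0.6, -1.9]
width: 0.0444
```

Run:
```python
from h import *
log()
half([.559,.108,.12],down(np.radians(-88.5)),1)
```

```text
t 38.7 p [486.4 -50.8 168.9] w 44.4 F [-0.1 -0.6 -1.9] T [-0.02  0.04 -0.04] j [-0.68  0.35  0.85  2.04 -0.34  0.89 -1.33]
1/1 shift [  48.9 -166.3  -53. ] turn [-8.4  0.1  0. ] n 181.0
```

arm_command([
  [0,-30,-10,-2,0,0],
  [0,-60,-19,-4,0,0],
  [0,-90,-29,-5,0,0],
  [0,-120,-38,-7,0,0],
  [0,-145,-46,-8.4,0,0],
  [15,-160,-51,-8.4,0,0],
  [32,-166,-53,-8.4,0,0],
  [49,-166,-53,-8.4,0,0],
])

```text
clock: 39.37
ee_pos: [0.5595, 0.1082, 0.119]
tcp_rot: [[-0.001, 0.028, -1.0], [0.0, -1.0, -0.028], [-1.0, -0.0, 0.001]]
wrist_force: [-0.7, -0.0, -2.2]
width: 0.0442
```

arm_command([
  [0,0,0,0,0,0],
  [0,0,0,0,0,0],
  [0,0,0,0,0,0],
  [0,0,0,0,0,0],
  [10,0,0,0,0,0],
  [20,0,0,0,0,0],
  [30,0,0,0,0,0],
  [35,0,0,0,0,0],
])

```text
clock: 40.03
ee_pos: [0.5586, 0.1055, 0.0829]
tcp_rot: [[-0.002, 0.024, -1.0], [-0.0, -1.0, -0.024], [-1.0, 0.0, 0.002]]
wrist_force: [-0.9, 0.2, -1.4]
width: 0.0445
```

Run:
```python
from h import *
log()
half([.559,.108,.050],down(np.radians(-88.5)),1)
```

```text
t 40.03 p [558.6 105.5  82.9] w 44.5 F [-0.9  0.2 -1.4] T [-0.04  0.2  -0.03] j [-0.75  0.59  0.66  1.92 -0.49  0.8  -1.37]
1/1 shift [32.9 -2.5 -0.5] turn [-0.1  0.1 -0. ] n 33.0
```

arm_command([
  [6,-1,0,0,0,0],
  [12,-2,0,0,0,0],
  [18,-2,0,0,0,0],
  [24,-2,0,0,0,0],
  [29,-2,0,0,0,0],
  [33,-2,0,0,0,0],
  [35,-2,0,0,0,0],
  [35,-2,0,0,0,0],
])

```text
clock: 40.7
ee_pos: [0.5593, 0.1074, 0.0492]
tcp_rot: [[-0.001, 0.024, -1.0], [-0.0, -1.0, -0.024], [-1.0, 0.0, 0.001]]
wrist_force: [-0.5, 0.2, -1.5]
width: 0.0442
```

arm_command([
  [0,0,0,0,0,0],
  [0,0,0,0,0,0],
  [0,0,0,0,0,0],
  [0,0,0,0,0,0],
  [0,0,0,0,0,0],
  [0,0,0,0,0,0],
  [0,0,0,0,0,0],
  [0,0,0,0,0,0],
], hand=53)

```text
clock: 41.37
ee_pos: [0.5595, 0.1076, 0.0497]
tcp_rot: [[0.0, 0.024, -1.0], [0.0, -1.0, -0.024], [-1.0, -0.0, -0.0]]
wrist_force: [-0.1, 0.3, 0.2]
width: 0.0529
```

arm_command([
  [-20,0,0,0,0,0],
  [-40,0,0,0,0,0],
  [-60,0,0,0,0,0],
  [-80,0,0,0,0,0],
  [-100,0,0,0,0,0],
  [-120,0,0,0,0,0],
  [-140,0,0,0,0,0],
  [-150,0,0,0,0,0],
])

```text
clock: 42.03
ee_pos: [0.5603, 0.1075, 0.2019]
tcp_rot: [[0.002, 0.024, -1.0], [0.001, -1.0, -0.024], [-1.0, -0.001, -0.002]]
wrist_force: [0.8, -0.0, -0.5]
width: 0.0529
```

Run:
```python
from h import *
log(); t=grab_frame("top"); specs(t)
half([.519,-.424,.19],down(np.radians(-41)),2)
```

```text
t 42.03 p [560.3 107.5 201.9] w 52.9 F [ 0.8 -0.  -0.5] T [-0.02  0.12  0.01] j [-0.85  0.44  0.78  1.82 -0.35  1.02 -1.48]
c [ 0.518 -0.424] yaw 53 ext [0.058 0.083] n 439 rgb [100.  57.  36.] px [398. 206.]
c [ 0.407 -0.43 ] yaw 20 ext [0.053 0.073] n 366 rgb [18.  43.  97.5] px [401. 244.]
1/2 shift [  5.8 265.2  27.3] turn [-23.8  -0.1  -0. ] n 267.0
```

arm_command([
  [0,30,3,-3,0,0],
  [0,65,7,-6,0,0],
  [0,100,11,-9,0,0],
  [0,135,14,-12,0,0],
  [0,170,18,-15,0,0],
  [0,205,21,-18,0,0],
  [0,240,25,-21,0,0],
  [0,275,28,-24,0,0],
], hand=74)

```text
clock: 42.75
ee_pos: [0.5373, -0.1695, 0.1987]
tcp_rot: [[-0.001, 0.431, -0.902], [0.0, -0.902, -0.431], [-1.0, -0.001, 0.001]]
wrist_force: [0.9, 0.5, -1.0]
width: 0.0741
```

Run:
```python
from h import *
log()
half([.518,-.424,.1],down(np.radians(-41)),1)
```

```text
t 42.75 p [ 537.3 -169.5  198.7] w 74.1 F [ 0.9  0.5 -1. ] T [-0.01  0.07 -0.05] j [-0.32  0.41  0.71  1.84 -0.31  1.01 -0.6 ]
1/1 shift [ 98.6 221.4 127.1] turn [-23.5   0.    0.1] n 274.0
```

arm_command([
  [0,34,19,-4,0,0],
  [0,68,38,-8,0,0],
  [0,102,57,-12,0,0],
  [0,136,76,-16,0,0],
  [0,165,95,-20,0,0],
  [0,195,112,-23.5,0,0],
  [0,215,123,-23.5,0,0],
  [10,221,127,-23.5,0,0],
])

```text
clock: 43.42
ee_pos: [0.5163, -0.4275, 0.19]
tcp_rot: [[0.001, 0.75, -0.661], [-0.003, -0.661, -0.75], [-1.0, 0.003, 0.002]]
wrist_force: [-1.7, 0.6, -0.5]
width: 0.0739
```

arm_command([
  [10,0,0,0,0,0],
  [25,0,0,0,0,0],
  [40,0,0,0,0,0],
  [55,0,0,0,0,0],
  [70,0,0,0,0,0],
  [85,0,0,0,0,0],
  [95,0,0,0,0,0],
  [95,0,0,0,0,0],
])

```text
clock: 44.08
ee_pos: [0.5176, -0.4188, 0.091]
tcp_rot: [[-0.004, 0.755, -0.656], [0.004, -0.656, -0.755], [-1.0, -0.006, -0.0]]
wrist_force: [-0.4, 0.3, 0.2]
width: 0.0739
```

Run:
```python
from h import *
log()
half([.518,-.424,.028],down(np.radians(-41)),1)
```

```text
t 44.08 p [ 517.6 -418.8   91. ] w 73.9 F [-0.4  0.3  0.2] T [-0.06  0.17 -0.02] j [ 0.25  0.69  0.54  1.65 -0.42  0.93  0.23]
1/1 shift [63.   4.1  3.7] turn [-0.  -0.   0.3] n 63.0
```

arm_command([
  [9,3,3,0,0,0],
  [18,3,3,0,0,0],
  [27,3,3,0,0,0],
  [36,3,3,0,0,0],
  [45,3,3,0,0,0],
  [54,3,3,0,0,0],
  [61,3,3,0,0,0],
  [63,3,3,0,0,0],
])

```text
clock: 44.75
ee_pos: [0.5178, -0.4259, 0.03]
tcp_rot: [[-0.001, 0.753, -0.658], [0.001, -0.658, -0.753], [-1.0, -0.002, 0.0]]
wrist_force: [-0.7, 0.8, 0.2]
width: 0.0741
```

arm_command([
  [0,0,0,0,0,0],
  [0,0,0,0,0,0],
  [0,0,0,0,0,0],
  [0,0,0,0,0,0],
  [0,0,0,0,0,0],
  [0,0,0,0,0,0],
  [0,0,0,0,0,0],
  [0,0,0,0,0,0],
], hand=20)

```text
clock: 45.42
ee_pos: [0.5185, -0.4265, 0.0321]
tcp_rot: [[0.0, 0.753, -0.658], [-0.0, -0.658, -0.753], [-1.0, 0.0, -0.0]]
wrist_force: [-1.4, 1.0, 4.7]
width: 0.0441
```

arm_command([
  [-8,0,0,0,0,0],
  [-25,0,0,0,0,0],
  [-45,0,0,0,0,0],
  [-70,0,0,0,0,0],
  [-95,0,0,0,0,0],
  [-120,0,0,0,0,0],
  [-145,0,0,0,0,0],
  [-165,0,0,0,0,0],
])

```text
clock: 46.08
ee_pos: [0.5184, -0.4266, 0.1988]
tcp_rot: [[0.001, 0.753, -0.658], [-0.001, -0.658, -0.753], [-1.0, 0.001, -0.0]]
wrist_force: [1.1, -0.5, -2.2]
width: 0.0439
```

Run:
```python
from h import *
log()
half([.559,.042,.19],down(np.radians(-88.5)),2)
```

```text
t 46.08 p [ 518.4 -426.6  198.8] w 43.9 F [ 1.1 -0.5 -2.2] T [-0.12  0.03 -0.01] j [ 0.23  0.58  0.6   1.56 -0.35  1.11  0.19]
1/2 shift [   4.3 -138.8 -189.8] turn [23.7 -0.  -0. ] n 235.0
```

arm_command([
  [0,-12,-17,3,0,0],
  [0,-30,-41,6,0,0],
  [0,-50,-68,9,0,0],
  [0,-70,-95,12,0,0],
  [0,-90,-122,15,0,0],
  [0,-110,-150,18,0,0],
  [0,-130,-177,21,0,0],
  [0,-150,-204,24,0,0],
])

```text
clock: 46.75
ee_pos: [0.5392, -0.1723, 0.1968]
tcp_rot: [[-0.0, 0.418, -0.908], [0.0, -0.908, -0.418], [-1.0, -0.0, -0.0]]
wrist_force: [1.5, 1.3, -1.7]
width: 0.0442
```

Run:
```python
from h import *
log()
half([.559,.042,.12],down(np.radians(-88.5)),1)
```

```text
t 46.75 p [ 539.2 -172.3  196.8] w 44.2 F [ 1.5  1.3 -1.7] T [-0.    0.09  0.01] j [-0.32  0.42  0.72  1.83 -0.33  1.01 -0.6 ]
1/1 shift [  76.9 -186.4 -107.6] turn [23.2 -0.   0. ] n 229.0
```

arm_command([
  [0,-30,-17,4,0,0],
  [0,-60,-35,8,0,0],
  [0,-90,-52,12,0,0],
  [0,-120,-69,16,0,0],
  [0,-150,-87,20,0,0],
  [15,-172,-100,23,0,0],
  [40,-186,-108,23,0,0],
  [65,-186,-108,23,0,0],
])

```text
clock: 47.42
ee_pos: [0.5599, 0.0457, 0.1312]
tcp_rot: [[0.001, 0.039, -0.999], [0.003, -0.999, -0.039], [-1.0, -0.003, -0.001]]
wrist_force: [-0.5, 0.1, -2.4]
width: 0.0439
```

arm_command([
  [0,0,0,0,0,0],
  [0,0,0,0,0,0],
  [0,0,0,0,0,0],
  [10,0,0,0,0,0],
  [20,0,0,0,0,0],
  [30,0,0,0,0,0],
  [40,0,0,0,0,0],
  [48,0,0,0,0,0],
])

```text
clock: 48.08
ee_pos: [0.5589, 0.04, 0.0823]
tcp_rot: [[-0.001, 0.033, -0.999], [-0.0, -0.999, -0.033], [-1.0, 0.0, 0.001]]
wrist_force: [-0.5, -0.7, -1.8]
width: 0.0442
```

Run:
```python
from h import *
log()
half([.559,.042,.052],down(np.radians(-88.5)),1)
```

```text
t 48.08 p [558.9  40.   82.3] w 44.2 F [-0.5 -0.7 -1.8] T [ 0.01  0.11 -0.04] j [-0.66  0.58  0.68  1.94 -0.51  0.8  -1.23]
1/1 shift [30.3 -2.  -0.2] turn [ 0.4  0.1 -0. ] n 30.0
```

Next I place spec2, lift away, and fit a kinematic model from the logs to plan the pour.

arm_command([
  [6,-1,0,0,0,0],
  [12,-1,0,0,0,0],
  [18,-1,0,0,0,0],
  [24,-1,0,0,0,0],
  [29,-1,0,0,0,0],
  [32,-1,0,0,0,0],
  [32,-1,0,0,0,0],
  [32,-1,0,0,0,0],
])

```text
clock: 48.75
ee_pos: [0.5593, 0.0411, 0.0516]
tcp_rot: [[-0.0, 0.033, -0.999], [-0.0, -0.999, -0.033], [-1.0, 0.0, 0.0]]
wrist_force: [0.5, 0.0, -2.2]
width: 0.0443
```

arm_command([
  [0,0,0,0,0,0],
  [0,0,0,0,0,0],
  [0,0,0,0,0,0],
  [0,0,0,0,0,0],
  [0,0,0,0,0,0],
  [0,0,0,0,0,0],
  [0,0,0,0,0,0],
  [0,0,0,0,0,0],
], hand=53)

```text
clock: 49.42
ee_pos: [0.5593, 0.0411, 0.0517]
tcp_rot: [[0.0, 0.033, -0.999], [0.0, -0.999, -0.033], [-1.0, -0.0, -0.0]]
wrist_force: [-0.2, 0.9, -0.4]
width: 0.0531
```

arm_command([
  [-20,0,0,0,0,0],
  [-40,0,0,0,0,0],
  [-60,0,0,0,0,0],
  [-80,0,0,0,0,0],
  [-100,0,0,0,0,0],
  [-120,0,0,0,0,0],
  [-140,0,0,0,0,0],
  [-150,0,0,0,0,0],
])

```text
clock: 50.08
ee_pos: [0.5601, 0.0409, 0.2039]
tcp_rot: [[0.003, 0.033, -0.999], [0.001, -0.999, -0.033], [-1.0, -0.001, -0.003]]
wrist_force: [0.7, 1.7, 0.7]
width: 0.0529
```

```bash
cat > kin.py <<'E'
from h import *
from scipy.optimize import least_squares
L=[json.loads(l) for l in open("log.jsonl")]
Q=np.array([l["joints"] for l in L]); P=np.array([l["ee_pos"] for l in L]); T=np.array([l["tcp_rot"] for l in L])
# unknown zero pose: screw axes; alternate z/y axes with link offsets, signs free through fit
def rz(a): return R.from_rotvec([0,0,a]).as_matrix()
def ry(a): return R.from_rotvec([0,a,0]).as_matrix()
SG=None
def fk(q,p,sg):
    "p: zero of j1, z1,z3,x4,z5,x6,z7, zero of j7"
    A=rz(sg[0]*q[0]+p[0])@ry(q[1]); t=np.array([0,0,p[1]]); t=t+A@[p[3],0,p[2]]
    A=A@rz(sg[1]*q[2]); A=A@ry(q[3]); t=t+A@[p[5],0,p[4]]
    A=A@rz(sg[2]*q[4]); A=A@ry(q[5]); t=t+A@[p[6],0,p[7]]
    A=A@rz(sg[3]*q[6]+p[8])@np.array([[0,0,1],[0,1,0],[1,0,0]])@np.diag([1,1,-1.])   # tool x along wrist z
    return t,A
def res(p,sg,w=.3):
    r=[]
    for q,x,M in zip(Q,P,T):
        t,A=fk(q,p,sg); r+=list(t-x)+list(w*(A-M).ravel())
    return np.array(r)
E
python3 - <<'E'
from kin import *
import itertools
o=log(); t=grab_frame("top"); np.save("pics/top5.npy",t); crop(t,165,150,345,265,4,"t5.png",20)
best=None
for sg in itertools.product((1,-1),repeat=4):
    for a in (0,np.pi/2,np.pi,-np.pi/2):
        for b in(0,np.pi):
            p0=[b,.35,.4,0,.4,0,0,.25,a]; f=least_squares(res,p0,args=(sg,),max_nfev=60)
            if best is None or f.cost<best[0]-1e-9: best=(f.cost,sg,f.x); 
print(best, "rms",np.sqrt(2*best[0]/(len(Q)*12)))
np.savez("kin.npz",p=best[2],sg=best[1])
E
```

```text
t 50.08 p [560.1  40.9 203.9] w 52.9 F [0.7 1.7 0.7] T [-0.03  0.13 -0.03] j [-0.76  0.43  0.81  1.84 -0.36  1.02 -1.35]
(np.float64(0.00022225807283005432), (-1, -1, -1, -1), array([-0.06789575,  0.5149211 ,  0.52909193, -0.01024816,  0.44409494,
       -0.02210932, -0.01675657,  0.58451202,  1.50290077])) rms 0.0014345539790460307
```

View pics/t5.png

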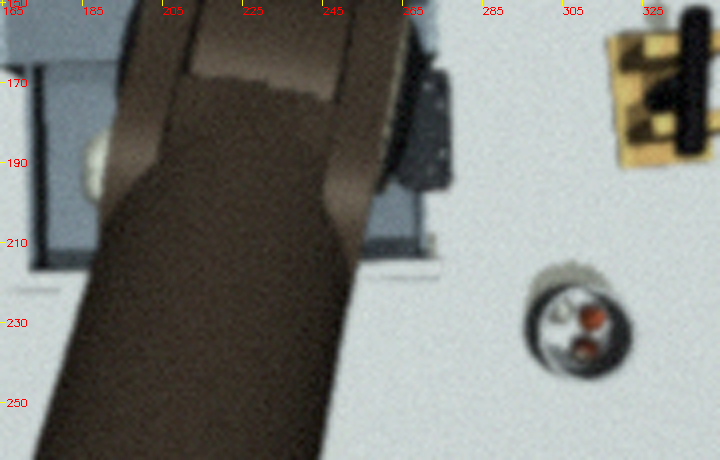

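The drawer's left and right ends are visible, with spec1 at about (188,191), and the pot is unmoved with its stones. I tilt the tool in the air so the model can separate shoulder height from hand length.

arm_command([
  [-10,0,0,0,4,0],
  [-20,0,0,0,8,0],
  [-30,0,0,0,12,0],
  [-40,0,0,0,16,0],
  [-50,0,0,0,20,0],
  [-60,0,0,0,25,0],
  [-60,0,0,0,25,0],
  [-60,0,0,0,25,0],
])

```text
clock: 50.8
ee_pos: [0.5581, 0.0424, 0.2612]
tcp_rot: [[0.42, 0.036, -0.907], [0.017, -0.999, -0.031], [-0.907, -0.002, -0.421]]
wrist_force: [-0.6, -0.2, -0.1]
width: 0.0533
```

Run:
```python
from h import *
o=log(); print(np.round(o["tcp_rot"],2).tolist())
from kin import *
f0=np.load("kin.npz"); sg=f0["sg"]
f=least_squares(res,f0["p"],args=(sg,)); print(f.x.round(4), np.sqrt(2*f.cost/len(Q)/12), np.abs(f.fun).max()); np.savez("kin.npz",p=f.x,sg=sg)
```

```text
t 50.8 p [558.1  42.4 261.2] w 53.3 F [-0.6 -0.2 -0.1] T [-0.03  0.52 -0.01] j [-1.11  0.06  0.97  2.13  0.    0.55 -1.69]
[[0.42, 0.04, -0.91], [0.02, -1.0, -0.03], [-0.91, -0.0, -0.42]]
[-0.0599  0.2922  0.5242 -0.0114  0.4554 -0.0191 -0.0128  0.3493  1.5112] 0.0017631092367101516 0.017421597351954102
```

```bash
cat > plan.py <<'E'
from kin import *
lo=np.array([-2.95,-.29,-1.47,.14,-1.03,.13,-2.86]); hi=np.array([2.95,1.99,1.44,2.54,4.17,1.85,2.86])
f0=np.load("kin.npz"); sg=f0["sg"]
def fk2(q,p):
    A=rz(sg[0]*q[0]+p[0])@ry(q[1]); t=np.array([0,0,p[1]]); t=t+A@[p[3],p[9],p[2]]; e=t
    A=A@rz(sg[1]*q[2]); A=A@ry(q[3]); t=t+A@[p[5],p[10],p[4]]; w=t
    A=A@rz(sg[2]*q[4]); A=A@ry(q[5]); t=t+A@[p[6],p[11],p[7]]
    A=A@rz(sg[3]*q[6]+p[8])@np.array([[0,0,1],[0,1,0],[1,0,0]])@np.diag([1,1,-1.]); return t,A,e,w
def res2(p):
    r=[]
    for q,x,M in zip(Q,P,T):
        t,A,_,_=fk2(q,p); r+=list(t-x)+list(.3*(A-M).ravel())
    return np.r_[r,.01*p[[3,5,6,9,10,11]]]
def fitp():
    f=least_squares(res2,np.r_[f0["p"],0,0,0]); print("fit",f.x.round(3),"max",np.abs(f.fun).max().round(4)); return f.x
def tool(al,de,flip=1):
    "az al, de below horizontal, jaw horizontal"
    x=np.array([np.cos(al)*np.cos(de),np.sin(al)*np.cos(de),-np.sin(de)]); y=flip*np.array([-np.sin(al),np.cos(al),0]); return np.c_[x,y,np.cross(x,y)]
def err(q,x,M,p):
    t,A,_,_=fk2(q,p); return np.r_[t-x,.3*R.from_matrix(A.T@M).as_rotvec()]
def ik(x,M,p,q0): 
    s=least_squares(err,np.clip(q0,lo+.06,hi-.06),bounds=(lo+.05,hi-.05),args=(x,M,p)); return s.x,np.abs(s.fun).max()
E
cat > run1.py <<'E'
from plan import *
p=fitp(); np.save("p.npy",p); q=np.array(get_obs()["joints"])
rng=np.random.default_rng(0)
for al in (60,75,90,105,120):
  for fl in(1,-1):
    best=[]
    M=tool(np.radians(al),np.radians(20),fl)
    for k in range(12):
        q0=q if k==0 else rng.uniform(lo,hi); s,e=ik(np.array([.447,-.155,.055]),M,p,q0)
        if e<2e-3:
            # pour with rolling about tool x
            for ph in(121,-121):
                s2,e2=ik(np.array([.485,0,.185]),M@R.from_rotvec([np.radians(ph),0,0]).as_matrix(),p,s+np.array([0,0,0,0,0,0,sg[3]*np.radians(ph)])); 
                potz=(M@R.from_rotvec([np.radians(ph),0,0]).as_matrix())@M.T[:,2]
                if e2<2e-3: best.append((np.abs(s-q).max(),s.round(2),ph,s2.round(2),potz.round(2),fk2(s,p)[2].round(2)))
    best.sort(key=lambda b:b[0]); print(al,fl,len(best)); [print("  ",b[0].round(2),b[1].tolist(),b[2],b[3].tolist(),b[4].tolist(),"elbow",b[5].tolist()) for b in best[:2]]
E
python3 run1.py
```

```text
fit [-0.     0.284  0.534 -0.     0.453 -0.    -0.     0.337  1.571 -0.029
 -0.019 -0.   ] max 0.0003
60 1 7
   2.25 [1.14, 0.93, -0.32, 2.01, -0.98, 1.11, -1.92] -121 [1.36, 0.84, -0.99, 2.22, -0.98, 0.68, -0.13] [-0.94, -0.02, -0.34] elbow [0.15, -0.4, 0.6]
   2.25 [1.14, 0.93, -0.32, 2.01, -0.98, 1.11, -1.92] -121 [1.36, 0.84, -0.99, 2.22, -0.98, 0.68, -0.13] [-0.94, -0.02, -0.34] elbow [0.15, -0.4, 0.6]
60 -1 8
   2.59 [1.46, 1.08, -0.75, 1.99, -0.63, 0.87, 0.9] 121 [1.42, 0.91, -1.09, 2.22, -0.86, 0.61, -1.33] [0.45, -0.82, -0.34] elbow [0.02, -0.47, 0.54]
   2.59 [1.46, 1.08, -0.75, 1.99, -0.63, 0.87, 0.9] -121 [1.48, 1.0, -1.2, 2.21, -0.67, 0.53, 2.72] [-0.94, -0.02, -0.34] elbow [0.02, -0.47, 0.54]
75 1 4
   1.87 [0.76, 0.95, 0.08, 1.85, -0.98, 1.46, -1.83] -121 [0.95, 0.7, -0.51, 2.05, -0.98, 1.12, -0.05] [-0.9, -0.26, -0.34] elbow [0.3, -0.32, 0.59]
   2.1 [0.98, 0.96, -0.22, 1.84, -0.82, 1.3, -1.98] -121 [0.95, 0.7, -0.51, 2.05, -0.98, 1.12, -0.05] [-0.9, -0.26, -0.34] elbow [0.22, -0.38, 0.59]
75 -1 10
   2.62 [1.23, 1.04, -0.57, 1.82, -0.58, 1.15, 0.93] 121 [1.18, 0.82, 
[... 1366 characters left out ...]
 1.06, -1.02, 1.68, -0.25, 1.34, 2.6] [-0.65, -0.68, -0.34] elbow [0.17, -0.48, 0.45]
120 1 6
   1.65 [0.53, 1.08, 0.03, 1.42, -0.49, 1.8, -1.85] -121 [0.36, 0.84, -0.05, 1.57, -0.66, 1.77, 0.06] [-0.45, -0.82, -0.34] elbow [0.39, -0.26, 0.53]
   1.65 [0.53, 1.08, 0.03, 1.42, -0.49, 1.8, -1.85] -121 [0.33, 0.84, 0.01, 1.58, -0.68, 1.79, 0.08] [-0.45, -0.82, -0.34] elbow [0.39, -0.27, 0.53]
120 -1 12
   2.31 [1.08, 1.34, -0.98, 1.38, 0.11, 1.72, 0.62] 121 [0.9, 1.09, -0.98, 1.53, -0.18, 1.57, -1.58] [0.94, -0.02, -0.34] elbow [0.22, -0.47, 0.41]
   2.31 [1.08, 1.34, -0.98, 1.38, 0.11, 1.72, 0.62] -121 [0.95, 1.15, -1.08, 1.53, -0.11, 1.56, 2.56] [-0.45, -0.82, -0.34] elbow [0.22, -0.47, 0.41]
```

The kinematic model now fits to 0.3 mm and a side grasp with a sideways roll is feasible: tool azimuth 90°, pitched 20° down. I move to the pre-grasp side of the pot.

```bash
cat > sim.py <<'E'
from plan import *
p=np.load("p.npy")
def path(q,x,M,n=40,w=None):
    "min-norm differential IK along straight pose path"
    t,A,_,_=fk2(q,p); rv=R.from_matrix(A.T@M).as_rotvec(); tr=[q]
    for k in range(1,n+1):
        xt=t+(x-t)*k/n; Mt=A@R.from_rotvec(rv*k/n).as_matrix()
        for _ in range(3):
            e=err(q,xt,Mt,p); J=np.array([(err(q+d,xt,Mt,p)-e)/1e-5 for d in np.eye(7)*1e-5]).T
            q=np.clip(q-np.linalg.pinv(J)@e,lo,hi)
        tr.append(q)
    return q,np.abs(err(q,x,M,p)).max(),np.array(tr)
E
python3 - <<'E'
from sim import *
half([.447,-.30,.25],down(0.),2)
q=np.array(get_obs()["joints"])
for nm,x,M in(("down",[.447,-.30,.25],down(0.)),("tilt",[.447,-.30,.2],tool(np.pi/2,np.radians(20),-1)),("pre",[.447,-.252,.09],tool(np.pi/2,np.radians(20),-1)),("grasp",[.447,-.158,.056],tool(np.pi/2,np.radians(20),-1)),("lift",[.447,-.158,.25],tool(np.pi/2,np.radians(20),-1)),("carry",[.485,.02,.25],tool(np.radians(110),np.radians(20),-1)),("pour",[.485,.02,.2],tool(np.radians(110),np.radians(20),-1)@R.from_rotvec([np.radians(121),0,0]).as_matrix())):
    q,e,_=path(q,np.array(x),M); print(nm,q.round(2),e.round(4),"wrist",fk2(q,p)[3].round(2),"elbow",fk2(q,p)[2].round(2))
E
```

```text
1/2 shift [-21.2 169.1  58.1] turn [-43.2  -9.9  -9.5] n 180.0
down [-0.18  0.33  0.87  1.84 -0.28  1.1   0.8 ] 0.0 wrist [ 0.45 -0.3   0.59] elbow [0.18 0.   0.79]
tilt [ 0.81  0.91  0.11  1.39 -0.73  1.85  1.09] 0.023 wrist [ 0.45 -0.62  0.32] elbow [ 0.27 -0.33  0.61]
pre [ 0.79  1.01  0.08  1.5  -0.73  1.74  1.2 ] 0.0 wrist [ 0.45 -0.57  0.21] elbow [ 0.3  -0.34  0.57]
grasp [ 0.72  0.99  0.04  1.68 -0.78  1.57  1.25] 0.0 wrist [ 0.45 -0.47  0.17] elbow [ 0.32 -0.32  0.58]
lift [ 0.71  0.69  0.05  1.7  -0.8   1.77  1.05] 0.0 wrist [ 0.45 -0.47  0.37] elbow [ 0.24 -0.24  0.69]
carry [ 0.43  0.7  -0.09  1.68 -0.78  1.72  0.98] 0.0 wrist [ 0.59 -0.28  0.37] elbow [ 0.3  -0.17  0.69]
pour [ 0.12  0.8   0.36  1.72 -0.92  1.84 -0.89] 0.0 wrist [ 0.59 -0.28  0.32] elbow [ 0.38 -0.07  0.66]
```

arm_command([
  [-3,21,7,-5,-1,-1],
  [-6,42,14,-11,-3,-2],
  [-9,63,21,-16,-4,-4],
  [-12,84,28,-22,-5,-5],
  [-15,105,36,-27,-6,-6],
  [-18,127,43,-32,-7,-7],
  [-20,148,51,-38,-9,-8],
  [-21,169,58,-43,-10,-9.5],
], hand=87)

```text
clock: 51.47
ee_pos: [0.5046, -0.128, 0.2562]
tcp_rot: [[0.22, 0.692, -0.688], [0.094, -0.717, -0.691], [-0.971, 0.087, -0.223]]
wrist_force: [1.5, 1.0, 0.7]
width: 0.0867
```

Run:
```python
from h import *
log(); half([.447,-.25,.22],down(0.),1)
```

```text
t 51.47 p [ 504.6 -128.   256.2] w 86.7 F [1.5 1.  0.7] T [-0.13  0.28  0.02] j [-0.63  0.16  1.    2.02 -0.39  0.89 -0.21]
1/1 shift [ 10.9  44.4 131.9] turn [-45.2 -10.2  -9.9] n 140.0
```

arm_command([
  [0,6,18,-6,-1,-1],
  [0,12,36,-12,-2,-2],
  [0,18,54,-18,-4,-4],
  [0,24,72,-24,-5,-5],
  [0,30,90,-30,-6,-6],
  [4,36,108,-36,-8,-8],
  [8,41,122,-41,-9,-9],
  [11,44,132,-45,-10,-10],
])

```text
clock: 52.13
ee_pos: [0.4459, -0.2497, 0.2185]
tcp_rot: [[-0.002, 1.0, -0.005], [0.005, -0.005, -1.0], [-1.0, -0.002, -0.005]]
wrist_force: [0.4, 0.5, -0.2]
width: 0.0874
```

Run:
```python
from sim import *
o=log(); half([.447,-.25,.14],tool(np.pi/2,np.radians(20),-1),2)
q=np.array(o["joints"])
for x in([.447,-.25,.14],[.447,-.25,.2],[.447,-.22,.2]):
    a,e,tr=path(q,np.array(x),tool(np.pi/2,np.radians(20),-1)); print(a.round(2),e, [ (c.round(2).tolist(), fk2(c,p)[3].round(2).tolist()) for c in tr[[20]]])
```

```text
t 52.13 p [ 445.9 -249.7  218.5] w 87.4 F [ 0.4  0.5 -0.2] T [-0.1   0.07 -0.05] j [-0.28  0.32  0.87  1.94 -0.29  1.02  0.72]
1/2 shift [39.2  0.6  0.4] turn [-0.2 34.9 -0. ] n 39.0
[ 0.62  0.96  0.35  1.53 -0.84  1.85  1.29] 0.013236197227839752 [([0.26, 0.62, 0.64, 1.74, -0.72, 1.49, 1.19], [0.45, -0.44, 0.45])]
[ 0.68  0.87  0.26  1.52 -0.8   1.85  1.18] 0.018605142140239256 [([0.25, 0.59, 0.67, 1.72, -0.7, 1.54, 1.16], [0.45, -0.44, 0.48])]
[ 0.6   0.85  0.33  1.59 -0.84  1.85  1.22] 0.01533946385775592 [([0.22, 0.57, 0.67, 1.75, -0.71, 1.52, 1.15], [0.45, -0.43, 0.48])]
```

arm_command([
  [5,0,0,0,5,0],
  [10,0,0,0,10,0],
  [15,0,0,0,15,0],
  [20,0,0,0,20,0],
  [25,0,0,0,25,0],
  [30,0,0,0,30,0],
  [36,0,0,0,35,0],
  [40,0,0,0,40,0],
])

```text
clock: 52.8
ee_pos: [0.4472, -0.2492, 0.1784]
tcp_rot: [[0.011, 1.0, -0.004], [0.653, -0.01, -0.758], [-0.758, 0.006, -0.653]]
wrist_force: [-0.9, 0.0, -1.3]
width: 0.0871
```

Run:
```python
from sim import *
o=log(); q=np.array(o["joints"]); R20=lambda a,d,ph=0:tool(np.radians(a),np.radians(d),-1)@R.from_rotvec([np.radians(ph),0,0]).as_matrix()
for d in(20,28):
    ph={20:121,28:136}[d]; qq=q
    for nm,x,M in(("pre",[.447,-.25,.11],R20(90,d)),("grasp",[.447,-.158,.056],R20(90,d)),("lift",[.447,-.158,.23],R20(90,d)),("carry",[.485,.02,.23],R20(110,d)),("pour",[.485,.02,.2],R20(110,d,ph))):
        qq,e,_=path(qq,np.array(x),M); print(d,nm,qq.round(2),e.round(4),"potz",(M@R20(110,d).T)[:,2].round(2))
half([.447,-.25,.11],R20(90,28),1)
```

```text
t 52.8 p [ 447.2 -249.2  178.4] w 87.1 F [-0.9  0.  -1.3] T [-0.72  0.06 -0.  ] j [ 0.32  0.67  0.62  1.71 -0.76  1.57  1.22]
20 pre [ 0.62  1.01  0.35  1.52 -0.85  1.85  1.32] 0.0063 potz [ 0. -0.  1.]
20 grasp [ 0.53  1.02  0.3   1.7  -0.91  1.7   1.39] 0.0 potz [ 0. -0.  1.]
20 lift [ 0.51  0.74  0.34  1.72 -0.88  1.85  1.2 ] 0.0026 potz [ 0. -0.  1.]
20 carry [ 0.23  0.73  0.2   1.7  -0.87  1.8   1.12] 0.0 potz [0. 0. 1.]
20 pour [ 0.08  0.81  0.42  1.72 -0.94  1.85 -0.86] 0.0037 potz [ 0.92 -0.18 -0.34]
28 pre [ 0.52  0.96  0.47  1.58 -0.87  1.8   1.35] 0.0 potz [-0.  0.  1.]
28 grasp [ 0.43  0.96  0.43  1.76 -0.94  1.63  1.41] 0.0 potz [-0.  0.  1.]
28 lift [ 0.38  0.69  0.49  1.75 -0.87  1.81  1.21] 0.0 potz [-0.  0.  1.]
28 carry [ 0.09  0.67  0.36  1.73 -0.86  1.76  1.14] 0.0 potz [-0.  0.  1.]
28 pour [-0.1   0.79  0.67  1.76 -0.96  1.85 -1.07] 0.0036 potz [ 0.82 -0.46 -0.34]
1/1 shift [51.3 -0.6 45.3] turn [-0.1 21.3 -0.7] n 68.0
```

arm_command([
  [8,0,7,0,4,0],
  [16,0,14,0,8,0],
  [24,0,21,0,12,0],
  [32,0,28,0,16,0],
  [40,0,35,0,19,0],
  [46,0,41,0,21,0],
  [51,0,45,0,21,-0.7],
  [51,0,45,0,21,-0.7],
])

```text
clock: 53.47
ee_pos: [0.446, -0.25, 0.1091]
tcp_rot: [[-0.002, 1.0, -0.006], [0.879, -0.001, -0.478], [-0.478, -0.006, -0.879]]
wrist_force: [-0.3, 0.3, -0.3]
width: 0.0872
```

Run:
```python
from sim import *
o=log(); half([.447,-.158,.056],tool(np.pi/2,np.radians(28),-1),1)
s=grab_frame("scene"); crop(s,120,70,300,200,4,"pg.png",20)
```

```text
t 53.47 p [ 446.  -250.   109.1] w 87.2 F [-0.3  0.3 -0.3] T [-0.89  0.05  0.02] j [ 0.52  0.95  0.47  1.58 -0.86  1.79  1.34]
1/1 shift [106.2   1.2   2.7] turn [-0.3  0.5  0.1] n 106.0
```

View pics/pg.png

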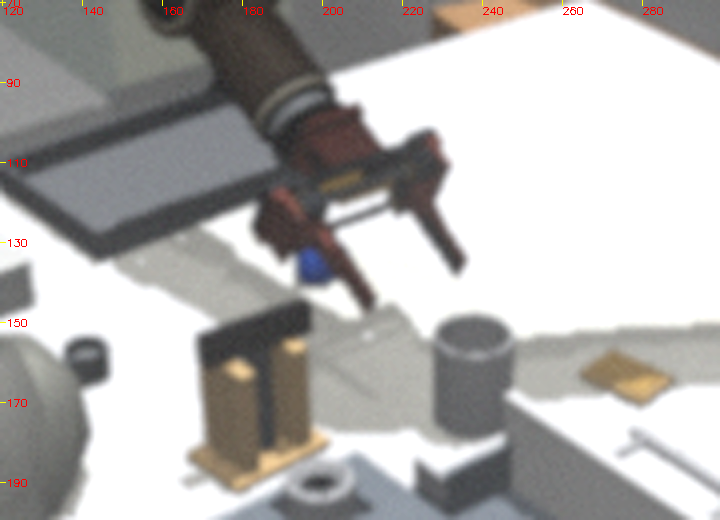

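The open fingers point at the pot from the -y side, with the stand clear of the gripper. I advance and close.

arm_command([
  [14,1,1,0,0,0],
  [28,1,2,0,0,0],
  [42,1,3,0,0,0],
  [56,1,3,0,0,0],
  [70,1,3,0,0,0],
  [84,1,3,0,0,0],
  [97,1,3,0,0,0],
  [106,1,3,0,0,0],
])

```text
clock: 54.18
ee_pos: [0.4465, -0.1562, 0.0579]
tcp_rot: [[-0.004, 1.0, -0.005], [0.877, 0.002, -0.481], [-0.481, -0.006, -0.877]]
wrist_force: [0.1, -0.1, 0.3]
width: 0.087
```

Run:
```python
from sim import *
o=log(); half([.447,-.158,.056],tool(np.pi/2,np.radians(28),-1),1)
```

```text
t 54.18 p [ 446.5 -156.2   57.9] w 87.0 F [ 0.1 -0.1  0.3] T [-0.8   0.04 -0.01] j [ 0.43  0.95  0.42  1.76 -0.93  1.62  1.4 ]
1/1 shift [-0.6  0.5  2.5] turn [-0.3  0.7  0.3] n 3.0
```

arm_command([
  [0,0,0,0,0,0],
  [0,0,0,0,0,0],
  [0,0,0,0,0,0],
  [0,0,0,0,0,0],
  [0,0,0,0,0,0],
  [0,0,0,0,0,0],
  [0,0,0,0,0,0],
  [0,0,0,0,0,0],
], hand=40)

```text
clock: 54.85
ee_pos: [0.4466, -0.1588, 0.0585]
tcp_rot: [[-0.003, 1.0, -0.005], [0.876, -0.0, -0.482], [-0.482, -0.006, -0.876]]
wrist_force: [-1.4, -1.7, 0.9]
width: 0.0685
```

Run:
```python
from sim import *
o=log(); half([.447,-.158,.056],tool(np.pi/2,np.radians(28),-1),1); np.save("grasp.npy",np.c_[o["ee_pos"],o["tcp_rot"]])
q0=np.array(o["joints"]); A=np.array(o["tcp_rot"]); c=A.T@[0,0,1]
qc,e,_=path(q0,np.array([.447,-.158,.23]),A); print("lift",qc.round(2),e)
out=[]
for tilt in(108,):
  for b in range(-50,51,10):
    pz=np.array([np.sin(np.radians(tilt))*np.cos(np.radians(b)),np.sin(np.radians(tilt))*np.sin(np.radians(b)),np.cos(np.radians(tilt))])
    R0=R.align_vectors([pz],[[0,0,1]])[0].as_matrix()
    for s in range(-60,100,10):
        M=R.from_rotvec(pz*np.radians(s)).as_matrix()@R0@A
        # position: rim 30 mm ahead of tcp, landing ~40 beyond at (.56,.01)
        h=pz[:2]/np.linalg.norm(pz[:2]); x=np.r_[np.array([.556,.01])-h*.072,.205]
        q1,e1,_=path(qc,x,A,15)
        q2,e2,tr=path(q1,x,M,30)
        m=np.minimum(tr-lo,hi-tr).min()
        if e2<1e-3: out.append((m,b,s,q2.round(2).tolist(),M[:,0].round(2).tolist(),x.round(3).tolist()))
out.sort(key=lambda o:-o[0]); [print(o) for o in out[:10]]
```

```text
t 54.85 p [ 446.6 -158.8   58.5] w 68.5 F [-1.4 -1.7  0.9] T [-0.81  0.07  0.23] j [ 0.43  0.95  0.42  1.76 -0.93  1.62  1.39]
1/1 shift [1.9 0.4 1.8] turn [-0.3  0.8  0.2] n 3.0
lift [ 0.38  0.68  0.48  1.75 -0.86  1.8   1.2 ] 9.992007221626409e-16
(np.float64(0.018933537874712858), 40, -60, [-0.89, 0.85, 0.97, 1.65, -0.01, 1.48, -0.82], [-0.46, -0.58, -0.67], [0.501, -0.036, 0.205])
(np.float64(0.018933537874712858), 40, -50, [-0.79, 0.87, 0.94, 1.57, -0.09, 1.6, -0.7], [-0.56, -0.47, -0.68], [0.501, -0.036, 0.205])
(np.float64(0.018933537874712858), 40, -40, [-0.69, 0.9, 0.9, 1.49, -0.15, 1.72, -0.59], [-0.65, -0.35, -0.67], [0.501, -0.036, 0.205])
(np.float64(0.01888427828650663), 50, -60, [-1.06, 0.83, 1.02, 1.8, 0.13, 1.24, -0.89], [-0.23, -0.74, -0.63], [0.51, -0.045, 0.205])
(np.float64(0.01888427828650663), 50, -50, [-0.96, 0.83, 0.99, 1.71, 0.05, 1.36, -0.74], [-0.35, -0.65, -0.67], [0.51, -0.045, 0.205])
(np.float64(0.01888427828650663), 50, -40, [-0.85, 0.85, 0.95, 1.62, -0.02, 1.49, -0.61], [-0.47, -0.56, -0.68], [0.51, -0.045, 0.205])
(np.float64(0.01888427828650663), 50, -30, [-0.74, 0.89, 0.91, 1.53, -0.08, 1.63, -0.49], [-0.58, -0.46, -0.67], [0.51, -0.045, 0.205])
(np.float64(0.01888427828650663), 50, -20, [-0.64, 0.93, 0.87, 1.44, -0.13, 1.77, -0.39], [-0.69, -0.35, -0.63], [0.51, -0.045, 0.205])
(np.float64(0.015905917492448296), 30, -60, [-0.73, 0.88, 0.92, 1.53, -0.16, 1.69, -0.8], [-0.63, -0.36, -0.68], [0.494, -0.026, 0.205])
(np.float64(0.015905917492448296), 30, -50, [-0.63, 0.9, 0.89, 1.47, -0.22, 1.79, -0.7], [-0.71, -0.23, -0.67], [0.494, -0.026, 0.205])
```

The pot is held at 68.5 mm. I lift it and plan the tipping orientation.

arm_command([
  [-4,0,-7,0,0,0],
  [-10,0,-18,0,0,0],
  [-19,0,-35,0,0,0],
  [-29,0,-53,0,0,0],
  [-38,0,-70,0,0,0],
  [-48,0,-88,0,0,0],
  [-58,0,-105,0,0,0],
  [-65,0,-118,0,0,0],
])

```text
clock: 55.52
ee_pos: [0.4475, -0.1586, 0.1956]
tcp_rot: [[-0.002, 1.0, -0.004], [0.876, 0.0, -0.483], [-0.483, -0.004, -0.876]]
wrist_force: [0.4, -0.6, -2.4]
width: 0.0687
```

```bash
cat > pour.py <<'E'
from sim import *
g=np.load("grasp.npy"); A=g[:,1:]
def target(b,s,tilt,land=(.556,.004),z=.185):
    pz=np.array([np.sin(np.radians(tilt))*np.cos(np.radians(b)),np.sin(np.radians(tilt))*np.sin(np.radians(b)),np.cos(np.radians(tilt))])
    M=R.from_rotvec(pz*np.radians(s)).as_matrix()@R.align_vectors([pz],[[0,0,1]])[0].as_matrix()@A
    h=pz[:2]/np.linalg.norm(pz[:2]); return np.r_[np.array(land)-h*.072,z],M
if __name__=="__main__":
    o=log(); q0=np.array(o["joints"]); out=[]; c=A.T@[0,0,1]
    for b in range(-40,61,10):
        for s in range(-90,60,10):
            x,M=target(b,s,117); x0=x.copy(); 
            rv=R.from_matrix(A.T@M).as_rotvec(); q=q0; m=9; pz=[]; ok=0
            for k,(fx,fr) in enumerate(((.5,0.12),(1,.3),(1,.5),(1,.75),(1,1))):
                Mk=A@R.from_rotvec(rv*fr).as_matrix(); xk=np.array(o["ee_pos"])+(x-np.array(o["ee_pos"]))*fx
                q,e,tr=path(q,xk,Mk,10); m=min(m,np.minimum(tr-lo,hi-tr).min()); pz.append((Mk@c).round(2).tolist())
            w=fk2(q,p)[3]
            if e<1e-3: out.append((round(m,3),b,s,round(np.degrees(np.linalg.norm(rv))),q.round(2).tolist(),"x_t",M[:,0].round(2).tolist(),"y_t",M[:,1].round(2).tolist(),pz[2:4]))
    out.sort(key=lambda o:-o[0]); [print(*o) for o in out[:14]]
E
python3 pour.py
```

```text
t 55.52 p [ 447.5 -158.6  195.6] w 68.7 F [ 0.4 -0.6 -2.4] T [-1.33  0.05 -0.02] j [ 0.4   0.73  0.47  1.76 -0.87  1.76  1.24]
0.093 20 -90 137 [-0.85, 1.06, 1.0, 1.53, -0.09, 1.7, -1.01] x_t [-0.65, -0.55, -0.52] y_t [0.46, -0.83, 0.31] [[0.57, 0.68, 0.47], [0.78, 0.62, -0.02]]
0.093 30 -90 137 [-1.01, 1.06, 1.04, 1.66, 0.04, 1.48, -1.05] x_t [-0.45, -0.76, -0.46] y_t [0.63, -0.64, 0.45] [[0.44, 0.76, 0.47], [0.66, 0.75, -0.02]]
0.093 30 -80 133 [-0.92, 1.04, 1.02, 1.6, -0.03, 1.57, -0.94] x_t [-0.55, -0.66, -0.52] y_t [0.6, -0.74, 0.31] [[0.48, 0.73, 0.48], [0.69, 0.73, -0.01]]
0.093 30 -70 129 [-0.82, 1.03, 0.99, 1.53, -0.09, 1.67, -0.84] x_t [-0.64, -0.54, -0.55] y_t [0.56, -0.82, 0.16] [[0.52, 0.7, 0.49], [0.71, 0.7, 0.0]]
0.093 40 -90 137 [-1.18, 1.08, 1.08, 1.82, 0.17, 1.22, -1.14] x_t [-0.2, -0.9, -0.38] y_t [0.71, -0.4, 0.58] [[0.3, 0.83, 0.47], [0.52, 0.85, -0.02]]
0.093 40 -80 133 [-1.09, 1.05, 1.07, 1.75, 0.09, 1.32, -0.99] x_t [-0.31, -0.83, -0.46] y_t [0.73, -0.52, 0.45] [[0.35, 0.8, 0.48], [0.55, 0.83, -0.01]]
0.093 40 -70 129 [-1.0, 1.02, 1.04, 1.67, 0.03, 1.43, -0.87
[... 450 characters left out ...]
 -1.26] x_t [0.07, -0.96, -0.28] y_t [0.71, -0.15, 0.69] [[0.15, 0.87, 0.47], [0.36, 0.93, -0.02]]
0.093 50 -80 133 [-1.26, 1.09, 1.13, 1.93, 0.2, 1.03, -1.08] x_t [-0.04, -0.92, -0.38] y_t [0.77, -0.27, 0.58] [[0.2, 0.85, 0.48], [0.4, 0.92, -0.01]]
0.093 50 -70 129 [-1.17, 1.04, 1.11, 1.85, 0.14, 1.15, -0.93] x_t [-0.16, -0.87, -0.46] y_t [0.81, -0.39, 0.45] [[0.25, 0.83, 0.49], [0.43, 0.9, 0.0]]
0.093 50 -60 126 [-1.08, 1.01, 1.08, 1.76, 0.08, 1.28, -0.8] x_t [-0.29, -0.81, -0.52] y_t [0.82, -0.49, 0.31] [[0.3, 0.81, 0.5], [0.46, 0.89, 0.01]]
0.093 50 -50 123 [-0.97, 1.0, 1.03, 1.67, 0.03, 1.41, -0.68] x_t [-0.41, -0.73, -0.55] y_t [0.8, -0.58, 0.16] [[0.34, 0.79, 0.51], [0.5, 0.87, 0.02]]
```

```bash
cat > ptgt.py <<'E'
from pour import *
x,M=target(40,-50,117); x=np.array([.514,-.025,.172]); rv=R.from_matrix(A.T@M).as_rotvec(); s0=np.array([.4475,-.1586,.1956])
def go(fx,fr):
    o=log(); xx=s0+(x-s0)*fx; MM=A@R.from_rotvec(rv*fr).as_matrix(); half(xx,MM,1); T=np.array(o["tcp_rot"]); print("potz now",(T@(A.T@[0,0,1])).round(2))
E
python3 -c "
from ptgt import *
go(.6,.15)"
```

```text
t 55.52 p [ 447.5 -158.6  195.6] w 68.7 F [ 0.4 -0.6 -2.4] T [-1.33  0.05 -0.02] j [ 0.4   0.73  0.47  1.76 -0.87  1.76  1.24]
1/1 shift [ 77.   40.  -26.4] turn [  9.  -16.2   0.5] n 91.0
potz now [-0.  0.  1.]
```

arm_command([
  [8,4,-3,1,-2,0],
  [18,9,-6,2,-4,0],
  [29,15,-10,3,-6,0],
  [40,21,-14,5,-8,0],
  [51,26,-17,6,-10,0],
  [62,32,-21,7,-12,0],
  [71,37,-24,8,-14,0],
  [77,40,-26,9,-16,0],
])

```text
clock: 56.18
ee_pos: [0.4875, -0.077, 0.1792]
tcp_rot: [[-0.027, 0.987, -0.158], [0.71, -0.093, -0.698], [-0.704, -0.131, -0.698]]
wrist_force: [0.6, 0.3, -3.5]
width: 0.0683
```

```bash
python3 -c "
from ptgt import *
go(1,.4)"
```

```text
t 56.18 p [487.5 -77.  179.2] w 68.3 F [ 0.6  0.3 -3.5] T [-1.03  0.02 -0.01] j [ 0.1   0.59  0.54  1.87 -0.88  1.47  0.91]
1/1 shift [ 41.3  22.3 -35.4] turn [ 15.  -27.1   1.4] n 59.0
potz now [0.15 0.27 0.95]
```

arm_command([
  [5,3,-4,2,-3,0],
  [10,6,-9,4,-7,0],
  [16,8,-13,6,-10,0],
  [21,11,-18,8,-14,0],
  [26,14,-22,10,-17,0],
  [31,17,-27,11,-21,1],
  [36,19,-31,13,-24,1],
  [41,22,-35,15,-27,1],
])

```text
clock: 56.85
ee_pos: [0.5131, -0.026, 0.1724]
tcp_rot: [[-0.138, 0.917, -0.375], [0.322, -0.317, -0.892], [-0.937, -0.243, -0.251]]
wrist_force: [-0.2, -0.6, -2.8]
width: 0.0688
```

```bash
python3 -c "
from ptgt import *
go(1,.7)"
```

```text
t 56.85 p [513.1 -26.  172.4] w 68.8 F [-0.2 -0.6 -2.8] T [-0.42 -0.16 -0.02] j [-0.36  0.5   0.7   1.85 -0.62  1.23  0.26]
1/1 shift [ 0.6  0.6 -1.1] turn [ 18.  -32.5   1.3] n 1.0
potz now [0.39 0.63 0.67]
```

arm_command([
  [0,0,0,2,-4,0],
  [0,0,0,4,-8,0],
  [0,0,0,7,-12,0],
  [0,0,0,9,-16,0],
  [0,0,0,11,-20,0],
  [0,0,0,13,-24,1],
  [0,0,0,16,-28,1],
  [0,0,-1,18,-32,1],
])

```text
clock: 57.52
ee_pos: [0.5135, -0.0252, 0.1724]
tcp_rot: [[-0.377, 0.778, -0.503], [-0.173, -0.593, -0.787], [-0.91, -0.209, 0.358]]
wrist_force: [1.1, -0.5, -2.4]
width: 0.0685
```

```bash
python3 -c "
from ptgt import *
go(1,1)"
```

```text
t 57.52 p [513.5 -25.2 172.4] w 68.5 F [ 1.1 -0.5 -2.4] T [ 0.26 -0.46  0.04] j [-0.71  0.69  0.89  1.7  -0.29  1.36 -0.34]
1/1 shift [ 0.2  0.4 -0.5] turn [ 18.  -32.7   1.5] n 1.0
potz now [0.62 0.78 0.13]
```

arm_command([
  [0,0,0,2,-4,0],
  [0,0,0,4,-8,0],
  [0,0,0,7,-12,0],
  [0,0,0,9,-16,0],
  [0,0,0,11,-20,0],
  [0,0,0,13,-24,1],
  [0,0,0,16,-28,1],
  [0,0,0,18,-33,1.5],
])

```text
clock: 58.18
ee_pos: [0.5139, -0.0252, 0.1723]
tcp_rot: [[-0.636, 0.639, -0.432], [-0.532, -0.769, -0.354], [-0.559, 0.005, 0.829]]
wrist_force: [-0.9, -1.2, -2.6]
width: 0.0683
```

arm_command([
  [0,0,0,0,0,0],
  [0,0,0,0,0,0],
  [0,0,0,0,0,0],
  [0,0,0,0,0,0],
  [0,0,0,0,0,0],
  [0,0,0,0,0,0],
  [0,0,0,0,0,0],
  [0,0,0,0,0,0],
])

```text
clock: 58.85
ee_pos: [0.5138, -0.0261, 0.172]
tcp_rot: [[-0.635, 0.641, -0.432], [-0.532, -0.768, -0.357], [-0.561, 0.003, 0.828]]
wrist_force: [-0.5, 0.7, -1.1]
width: 0.0687
```

arm_command([
  [0,0,0,0,0,0],
  [0,0,0,0,0,0],
  [0,0,0,0,0,0],
  [0,0,0,0,0,0],
  [0,0,0,0,0,0],
  [0,0,0,0,0,0],
  [0,0,0,0,0,0],
  [0,0,0,0,0,0],
])

```text
clock: 59.52
ee_pos: [0.5138, -0.026, 0.1716]
tcp_rot: [[-0.635, 0.641, -0.431], [-0.533, -0.768, -0.357], [-0.559, 0.003, 0.829]]
wrist_force: [0.4, 0.4, -1.3]
width: 0.068
```

```bash
python3 -c "
from ptgt import *
go(1,1); go(1,1.12)"
```

```text
t 59.52 p [513.8 -26.  171.6] w 68.0 F [ 0.4  0.4 -1.3] T [ 0.67 -0.75 -0.04] j [-0.8   1.06  0.98  1.48 -0.12  1.69 -0.66]
1/1 shift [-0.9 -0.7 -0.1] turn [ 0.1  0.2 -0.1] n 1.0
potz now [ 0.68  0.57 -0.46]
t 59.52 p [513.8 -26.  171.6] w 68.0 F [ 0.4  0.4 -1.3] T [ 0.67 -0.75 -0.04] j [-0.8   1.06  0.98  1.48 -0.12  1.69 -0.66]
1/1 shift [-0.9 -0.7 -0.1] turn [  7.2 -12.8   0.2] n 1.0
potz now [ 0.68  0.57 -0.46]
```

The vertical force fell by about 1.3 N, roughly the weight of four stones. I give it a small extra tilt and shake, then bring it upright.

arm_command([
  [0,0,0,2,-4,0],
  [0,0,0,3,-6,0],
  [0,0,0,1,-2,0],
  [0,0,0,3,-6,0],
  [0,0,0,3,-6,0],
  [0,0,0,3,-6,0],
  [0,0,0,3,-6,0],
  [0,0,0,3,-6,0],
])

```text
clock: 60.18
ee_pos: [0.5138, -0.0261, 0.1716]
tcp_rot: [[-0.678, 0.62, -0.396], [-0.565, -0.784, -0.26], [-0.471, 0.047, 0.881]]
wrist_force: [-0.8, 0.6, -0.5]
width: 0.0685
```

```bash
python3 -c "
from ptgt import *
go(1,.65)"
```

```text
t 60.18 p [513.8 -26.1 171.6] w 68.5 F [-0.8  0.6 -0.5] T [ 0.71 -0.8  -0.  ] j [-0.79  1.13  0.99  1.43 -0.09  1.75 -0.7 ]
1/1 shift [-0.9 -0.7 -0. ] turn [-23.7  43.9  -1.2] n 1.0
potz now [ 0.67  0.5  -0.55]
```

arm_command([
  [0,0,0,-3,5,0],
  [0,0,0,-6,11,0],
  [0,0,0,-9,17,0],
  [0,0,0,-12,23,0],
  [0,0,0,-15,29,0],
  [0,0,0,-18,35,-1],
  [0,0,0,-21,40,-1],
  [0,0,0,-23.7,44,-1],
])

```text
clock: 60.85
ee_pos: [0.5136, -0.027, 0.1732]
tcp_rot: [[-0.323, 0.807, -0.494], [-0.101, -0.549, -0.83], [-0.941, -0.218, 0.259]]
wrist_force: [0.2, -0.3, -2.3]
width: 0.0683
```

```bash
python3 -c "
from ptgt import *
go(1,.3)"
```

```text
t 60.85 p [513.6 -27.  173.2] w 68.3 F [ 0.2 -0.3 -2.3] T [ 0.09 -0.35  0.06] j [-0.67  0.63  0.87  1.74 -0.33  1.31 -0.26]
1/1 shift [ 0.8 -0.6 -2.2] turn [-20.7  37.5  -1.5] n 2.0
potz now [0.58 0.78 0.23]
```

arm_command([
  [0,0,0,-3,5,0],
  [0,0,0,-6,10,0],
  [0,0,0,-9,15,0],
  [0,0,0,-12,20,0],
  [0,0,0,-15,25,-1],
  [0,0,0,-17,30,-1],
  [0,0,0,-19,34,-1],
  [0,0,0,-20.7,37.5,-1.5],
])

```text
clock: 61.52
ee_pos: [0.5133, -0.0273, 0.1726]
tcp_rot: [[-0.075, 0.951, -0.299], [0.483, -0.227, -0.846], [-0.873, -0.208, -0.442]]
wrist_force: [-1.2, -0.6, -1.5]
width: 0.0687
```

```bash
python3 -c "
from ptgt import *
go(0,0.0)"
```

```text
t 61.52 p [513.3 -27.3 172.6] w 68.7 F [-1.2 -0.6 -1.5] T [-0.71  0.01  0.03] j [-0.19  0.5   0.61  1.88 -0.75  1.26  0.5 ]
1/1 shift [-78.4 -37.6 120.5] turn [-17.9  32.6  -1. ] n 149.0
potz now [0.29 0.51 0.81]
```

arm_command([
  [-10,-5,15,-2,4,0],
  [-20,-10,30,-4,8,0],
  [-30,-14,46,-7,12,0],
  [-40,-19,62,-9,16,0],
  [-50,-24,77,-11,21,0],
  [-60,-29,92,-14,25,-1],
  [-70,-34,108,-16,29,-1],
  [-78,-38,120,-18,32.6,-1],
])

```text
clock: 62.18
ee_pos: [0.4467, -0.1589, 0.1954]
tcp_rot: [[-0.004, 1.0, -0.006], [0.876, 0.001, -0.483], [-0.483, -0.007, -0.876]]
wrist_force: [0.2, 0.3, -1.7]
width: 0.0685
```

arm_command([
  [0,0,0,0,0,0],
  [0,0,0,0,0,0],
  [0,0,0,0,0,0],
  [0,0,0,0,0,0],
  [0,0,0,0,0,0],
  [0,0,0,0,0,0],
  [0,0,0,0,0,0],
  [0,0,0,0,0,0],
])

```text
clock: 62.85
ee_pos: [0.4481, -0.1561, 0.1954]
tcp_rot: [[-0.007, 1.0, -0.006], [0.875, 0.003, -0.485], [-0.485, -0.009, -0.875]]
wrist_force: [-0.2, 0.3, -1.8]
width: 0.0682
```

```bash
python3 -c "
from ptgt import *
log(); half([.447,-.1588,.061],A,1)
t=grab_frame('top'); np.save('pics/top6.npy',t)
crop(t,165,150,345,265,4,'t6.png',20)
d=unproj('top',[[309.8,231.5]],.085)
print(t[215:245:3,296:324:3].astype(int).sum(2))
"
```

```text
t 62.85 p [ 448.1 -156.1  195.4] w 68.2 F [-0.2  0.3 -1.8] T [-1.13  0.05  0.01] j [ 0.4   0.73  0.46  1.76 -0.87  1.75  1.23]
1/1 shift [6.270e+01 1.000e-01 1.189e+02] turn [-0.1  0.2  0.3] n 134.0
[[265 263 255 261 217 170 154 167 121  97]
 [279 256 238 237 189  95  81  75  82  94]
 [270 267 239 213 125  93 177 181 126 112]
 [269 252 215  96  59 178 199 196 187 140]
 [255 239 182  50 133 212 207 198 193 209]
 [261 225 133  75 186 197 203 206 206 198]
 [271 239 137  66 184 209 204 205 200 199]
 [264 240 183  78 164 204 210 212 199 201]
 [257 260 216  98 126 210 204 213 208 183]
 [269 265 250 233 117 173 186 198 144  74]]
```

The pot interior pixels are now uniform with no stones visible. I set it down.

arm_command([
  [6,0,12,0,0,0],
  [13,0,25,0,0,0],
  [20,0,38,0,0,0],
  [27,0,51,0,0,0],
  [34,0,64,0,0,0],
  [41,0,77,0,0,0],
  [47,0,90,0,0,0],
  [52,0,99,0,0.2,0.3],
])

```text
clock: 63.57
ee_pos: [0.4467, -0.1589, 0.0812]
tcp_rot: [[-0.002, 1.0, -0.008], [0.877, -0.002, -0.481], [-0.481, -0.008, -0.877]]
wrist_force: [-0.6, 0.3, -1.3]
width: 0.0684
```

arm_command([
  [2,0,4,0,0,0],
  [4,0,8,0,0,0],
  [6,0,12,0,0,0],
  [8,0,15,0,0,0],
  [9,0,18,0,0,0],
  [10,0,20,0,0,0],
  [11,0,20,0,0,0],
  [11,0,20,0,0,0],
])

```text
clock: 64.23
ee_pos: [0.4468, -0.1588, 0.0606]
tcp_rot: [[-0.001, 1.0, -0.007], [0.877, -0.002, -0.481], [-0.481, -0.007, -0.877]]
wrist_force: [0.4, -0.2, -0.7]
width: 0.0685
```

```bash
python3 -c "
from ptgt import *
log(); half([.447,-.1588,.0585],A,1)
"
```

```text
t 64.23 p [ 446.8 -158.8   60.6] w 68.5 F [ 0.4 -0.2 -0.7] T [-1.17  0.07  0.03] j [ 0.44  0.94  0.4   1.76 -0.92  1.61  1.38]
1/1 shift [1.1 0.2 1.9] turn [-0.1 -0.1 -0.1] n 2.0
```

Next I lower the last 2 mm, open, back straight out and lift.

arm_command([
  [1,0,1,0,0,0],
  [1,0,2,0,0,0],
  [1,0,2,0,0,0],
  [1,0,2,0,0,0],
  [1,0,2,0,0,0],
  [1,0,2,0,0,0],
  [1,0,2,0,0,0],
  [1,0,2,0,0,0],
])

```text
clock: 64.9
ee_pos: [0.4468, -0.1589, 0.0585]
tcp_rot: [[-0.001, 1.0, -0.007], [0.877, -0.002, -0.481], [-0.481, -0.007, -0.877]]
wrist_force: [0.3, 1.0, 1.1]
width: 0.0687
```

arm_command([
  [0,0,0,0,0,0],
  [0,0,0,0,0,0],
  [0,0,0,0,0,0],
  [0,0,0,0,0,0],
  [0,0,0,0,0,0],
  [0,0,0,0,0,0],
  [0,0,0,0,0,0],
  [0,0,0,0,0,0],
], hand=87)

```text
clock: 65.57
ee_pos: [0.4467, -0.1591, 0.0583]
tcp_rot: [[-0.001, 1.0, -0.007], [0.877, -0.002, -0.481], [-0.481, -0.007, -0.877]]
wrist_force: [-0.6, -0.2, -0.1]
width: 0.0868
```

arm_command([
  [-8,0,0,0,0,0],
  [-20,0,0,0,0,0],
  [-34,0,0,0,0,0],
  [-48,0,0,0,0,0],
  [-62,0,0,0,0,0],
  [-76,0,0,0,0,0],
  [-90,0,0,0,0,0],
  [-100,0,0,0,0,0],
])

```text
clock: 66.23
ee_pos: [0.4467, -0.2492, 0.1074]
tcp_rot: [[-0.0, 1.0, -0.007], [0.876, -0.004, -0.483], [-0.483, -0.007, -0.876]]
wrist_force: [0.3, 0.3, -0.8]
width: 0.087
```

```bash
python3 -c "
from ptgt import *
log(); half([.40,-.28,.25],down(0.),1)
"
```

```text
t 66.23 p [ 446.7 -249.2  107.4] w 87.0 F [ 0.3  0.3 -0.8] T [-0.84  0.05 -0.01] j [ 0.54  0.94  0.44  1.58 -0.85  1.77  1.33]
1/1 shift [ -95.8  -47.5 -109.7] turn [ -0.4 -61.1   0.2] n 153.0
```

arm_command([
  [-8,-2,-13,0,0,0],
  [-18,-6,-26,0,-2,0],
  [-28,-12,-39,0,-6,0],
  [-40,-18,-53,0,-11,0],
  [-52,-24,-66,0,-16,0],
  [-64,-30,-80,0,-22,0],
  [-78,-38,-95,0,-28,0],
  [-96,-47,-110,0,-34,0],
])

```text
clock: 66.9
ee_pos: [0.4002, -0.2776, 0.2511]
tcp_rot: [[-0.004, 1.0, -0.005], [0.454, -0.002, -0.891], [-0.891, -0.005, -0.454]]
wrist_force: [0.0, 0.4, -0.6]
width: 0.0865
```

arm_command([
  [0,0,0,0,-4,0],
  [0,0,0,0,-8,0],
  [0,0,0,0,-12,0],
  [0,0,0,0,-16,0],
  [0,0,0,0,-20,0],
  [0,0,0,0,-24,0],
  [0,0,0,0,-27,0],
  [0,0,0,0,-27,0],
])

```text
clock: 67.57
ee_pos: [0.4008, -0.2757, 0.25]
tcp_rot: [[-0.006, 1.0, 0.001], [0.004, 0.001, -1.0], [-1.0, -0.006, -0.004]]
wrist_force: [-0.3, -0.1, -0.2]
width: 0.0871
```

```bash
python3 -c "
from ptgt import *
log()
t=grab_frame('top'); s=grab_frame('scene'); np.save('pics/top7.npy',t); np.save('pics/scene7.npy',s)
a=cv2.resize(np.ascontiguousarray(t[150:245,165:345,::-1]),None,fx=4.4,fy=4.4,interpolation=cv2.INTER_CUBIC)
b=cv2.resize(np.ascontiguousarray(s[138:210,150:330,::-1]),None,fx=2.4,fy=2.4,interpolation=cv2.INTER_CUBIC)
c=np.zeros((a.shape[0]+b.shape[0],792,3),np.uint8); c[:a.shape[0],:a.shape[1]]=a; c[a.shape[0]:,:b.shape[1]]=b
cv2.imwrite('pics/fin.png',cv2.convertScaleAbs(c,alpha=1.5)); print(c.shape)
"
```

```text
t 67.57 p [ 400.8 -275.7  250. ] w 87.1 F [-0.3 -0.1 -0.2] T [-0.03 -0.    0.  ] j [-0.14  0.2   0.75  1.95 -0.15  1.06  0.68]
(591, 792, 3)
```

View pics/fin.png

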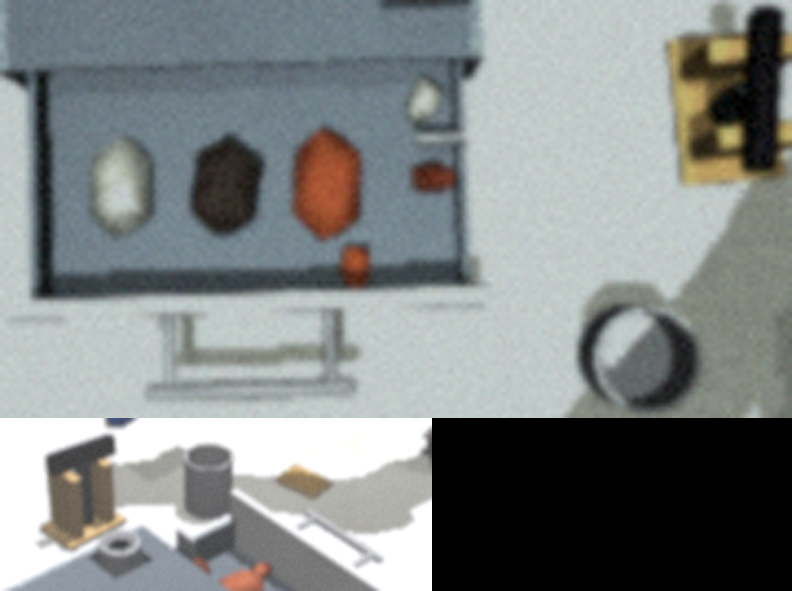

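The final picture shows three specimens and three stones (one pale, two red) in the drawer. The pot is upright and empty, the key is in its stand, and the drawer handle is still at its stop. I check numerically for a strayed fourth stone and for moved bystanders, then hand in.

Run:
```python
from h import *
a=np.load("pics/top0.npy").astype(float); b=np.load("pics/top7.npy").astype(float)
def edges(i): # lighting-tolerant: chroma + local contrast
    g=cv2.GaussianBlur(i,(0,0),1); return g/ (g.sum(2,keepdims=True)+1)
ca,cb=edges(a),edges(b); d=np.abs(ca-cb).sum(2)
m=(d>.06).astype(np.uint8); n,l,st,c=cv2.connectedComponentsWithStats(m)
for i in range(1,n):
    if st[i,4]>=12: print(c[i].round(0),st[i,4],unproj("top",c[i],.01)[0,:2].round(3))
for nm,(u0,v0,u1,v1) in dict(hammer=(55,190,145,270),brush=(88,145,115,218),loupe=(375,130,408,165)).items():
    A=cv2.cvtColor(a[v0:v1,u0:u1].astype(np.uint8),cv2.COLOR_RGB2GRAY).astype(np.float32); B=cv2.cvtColor(b[v0:v1,u0:u1].astype(np.uint8),cv2.COLOR_RGB2GRAY).astype(np.float32)
    print(nm,np.round(cv2.phaseCorrelate(A,B,cv2.createHanningWindow(A.shape[::-1],cv2.CV_32F)),2))
print("handle",unproj("top",[165+(148+355)/2/4.4-.5,150+390/4.4-.5],.085))
```

```text
[477. 139.] 23 [ 0.718 -0.663]
[340. 159.] 28 [ 0.658 -0.257]
[337. 177.] 185 [ 0.604 -0.249]
[180. 172.] 12 [0.619 0.216]
[207. 181.] 51 [0.592 0.138]
[239. 191.] 334 [0.56  0.043]
[226. 183.] 27 [0.586 0.081]
[216. 192.] 174 [0.558 0.111]
[  9. 204.] 208 [0.523 0.71 ]
[263. 190.] 57 [ 0.565 -0.029]
[399. 206.] 368 [ 0.517 -0.429]
[175. 204.] 20 [0.522 0.23 ]
[245. 210.] 68 [0.504 0.023]
[446. 309.] 15012 [ 0.223 -0.555]
[312. 232.] 89 [ 0.44  -0.174]
[353. 255.] 198 [ 0.376 -0.292]
[292. 280.] 241 [ 0.303 -0.113]
[ 78. 298.] 14 [0.255 0.501]
[ 22. 304.] 37 [0.238 0.658]
[  7. 308.] 30 [0.227 0.698]
[ 22. 312.] 30 [0.217 0.655]
[ 79. 341.] 34 [0.133 0.495]
[ 80. 351.] 20 [0.108 0.491]
[  4. 360.] 137 [0.085 0.696]
[ 42. 356.] 43 [0.095 0.594]
[ 67. 354.] 16 [0.098 0.525]
[ 26. 357.] 27 [0.093 0.639]
[240. 370.] 59 [0.053 0.039]
[248. 368.] 22 [0.057 0.014]
[256. 368.] 27 [ 0.058 -0.008]
[266. 371.] 46 [ 0.05  -0.036]
[253. 381.] 131 [0.023 0.   ]Traceback (most recent call last):
  File "<stdin>", line 11, in <module>
    return _wrapfunc(a, 'round', decimals=decimals, out=out)
    return _wrapit(obj, method, *args, **kwds)
    conv = _array_converter(obj)
ValueError: setting an array element with a sequence. The requested array has an inhomogeneous shape after 1 dimensions. The detected shape was (2,) + inhomogeneous part.
```

Run:
```python
from h import *
print("handle x",unproj("top",[221.7,238.1],.085).round(3)); state()
job_done()
```

```text
handle x [[0.428 0.087 0.085]]
t 67.67 p [ 400.7 -277.   250. ] w 87.0 F [-0.8 -0.  -0.5] T [-0.11  0.02 -0.01] j [-0.14  0.2   0.76  1.94 -0.16  1.07  0.68]
the job is handed in; nothing more can be done
```

The job is done and handed in at 67.7 s of the 210 s limit; `job_done()` reports no verdict.

**What I did:**
1. Fitted the key in the lock, turned it until it dropped home, then unlocked the lock by turning to its stop.
2. Hung the key back in its stand.
3. Pulled the drawer out to its stop.
4. Put the pale, dark and reddish specimens in the drawer. The pale one had been knocked about 23 mm aside, so I re-measured it first.
5. Took the pot from the side, tipped it to about 117° and then a few degrees more over the drawer, and stood it back upright where it was.

**What the last checks showed:**
- **Lock:** the key's height when home matched the socket floor. At the end of the turn the torque rose to 0.46 N m, well above the barrel's friction, so it was at the stop.
- **Drawer:** the handle is at x = 0.428 m, which is 140 mm from shut.
- **Drawer contents:** the last picture shows three specimens and three stones (one pale, two red) in the drawer.
- **Pot and key:** the pot is upright with nothing visible inside, and the key hangs in its stand.

**Less certain:**
- **Number of stones:** I clearly saw three stones at the start. The weight lost in pouring, about 1.3 N, would fit four, but that reading is noisy. A comparison with the first picture showed no stray stone on the table.
- **Bystanders:** my shift measurement for the hammer, brush and loupe stopped on a script error. The picture comparison showed no change at any of them.

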